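Ring hang test: seat the bag case on the rig and clip the snap-hook weight on

TASK

First pick up the olive bag case by its handle and seat it squarely in the nest on top of the test rig, its D-ring over the rig's open front edge, fully down so that it holds the sensing pin pressed, and let go of it. Then take the weight that has the snap hook, push the hook's sprung gate against the bar of the D-ring until the ring is inside and the gate has snapped shut, and leave the weight hanging free and still from the ring, clear of the bench. Do not disturb the other two weights or the other things on the bench, and do not tip the case over.

Things in the scene. Friction and masses are not known exactly. Their poses are not given: they have to be found in the camera images.
- nest_floor (a point): Centre of the nest floor on top of the fixed test rig, 135 mm above the bench. x points from the open front edge to the back wall, z up. The case's foot (90 along x, 110 along y) fits with 3 mm play all round. Side and back guides lean outwards 25 degrees and rise 16 mm (top edges at y = 66 and -66, x = 60). Two 8 mm high front stops at x = -51, y = 45 and -45.
- rig: The rig: origin on the bench straight below nest_floor, same axes. The nest's plate is 10 mm thick, 136 mm wide and ends in front at x = -48; the post below it (50 x 80 mm) starts at x = -5; the foot plate (8 mm high, 150 mm wide) reaches from x = -40 to 80. In front of that there is open room for a hanging weight.
- pin (a joint): Part-present sensing pin in the nest floor, at x = 25, y = 0 of nest_floor: steel, 10 mm across, stands 7 mm above the floor. 0 = up, grows as it is pressed; the seated case presses it to about 0.007 m. Spring 0.7 to 2 N.
- case_handle (a point): Middle of the rigid handle bar on top of the olive bag case (0.6 kg): 16 mm wide (x), 90 long (y), 14 high, 157 mm above the case's underside, 25 mm free below it between posts at y = 38 and -38. Case: 90 (x) by 110 (y) by 125 mm high, centred below this point; its top 18 mm is a lid rim that sticks out 10 mm at front and back. D-ring on its front, -x. Starts standing on the bench.
- ring_bar (a point): Middle of the cross bar of the brass D-ring, rigid on the case's front: bar 6 mm thick, along y, 40 mm clear between its legs, 40 mm in front of the case's face, 30 mm in front of the lid rim, 32 mm above the case's underside. Axes as case_handle. The rim's top is 93 mm above the bar, so a gripper held upright does not fit over it.
- snap_grip (a point): Stem middle of the snap-hook weight, 52 mm above its underside: steel, 0.25 kg, round base 44 mm across, 24 high; square stem 16 x 16 mm from 24 to 79 mm up, flats facing x and y; hook on top, 133 mm in all, 8 mm thick in y, x = -28 to 22, gate side to +x. Starts standing on the bench. Grip the stem with the tool leaning back to -x (30 to 40 degrees, pointing to +x and down), closing along y.
- hook_eye (a point): Middle of the snap hook's opening, x = -3, z = 56 mm from snap_grip, same axes. Opening: x = -17 to 11, z = -23 to 17. Its mouth, on the +x side, lies between the nose (outermost at x = 25, ends at z = -3) and the foot bar (top at z = -23): the ring's bar comes in from +x at z about -14 to -7 and meets the gate at x about 20. A captured ring hangs at the top, about x = -3, z = 12.
- gate (a joint): Sprung gate of the snap hook: 6 mm pin, 29 mm long, hinged at x = 13, z = -26 of hook_eye, standing up behind the nose. 0 = shut; up to 1.25 rad as it is pushed inwards (-x); springs back by itself. Pushing takes 1 to 4 N. When the ring's bar has come in to about x = -8 (never past -14), sinking the hook by 20 mm brings the bar up into the bow, and the gate snaps shut under it.
- knobbed_grip (a point): Bystander: stem middle (52 mm up) of a weight of the same steel, base and stem, with a round knob on top (100 mm high) and no hook.
- open_grip (a point): Bystander: stem middle (52 mm up) of a weight of the same steel, base and stem, with an open hook without gate (120 mm high).
- type_holder: Bystander: brass bar 30 x 110 x 22 mm lying on the bench; origin under its middle.
- foil_spool: Bystander: standing spool, 60 mm across, 56 mm high; origin under its middle.
- rivet_jar: Bystander: clear jar, 60 mm across, 80 mm high; origin under its middle.
- driver: Bystander: screwdriver lying on the bench.
Not all that is in view belongs to the job. What is shaped like the part that bears case_handle but orange or red is not meant.

How it is judged:
On the way, in this order (a step that is already met when the one before it is completed fails the run):
1. the case is seated in the nest, upright, ring to the front, holding the sensing pin down, and has been let go (value of joint pin above 0.0055 m and x of case_handle in the frame of nest_floor between -0.008 and 0.008 m and y of case_handle in the frame of nest_floor between -0.008 and 0.008 m and angle between case_handle's own z axis and vertical below 0.05 rad and angle between the x axis of case_handle and the x axis of nest_floor, either way round below 0.12 rad and distance between the grasp point and case_handle above 0.05 m), for 0.2 s.
2. the ring's bar pushes the gate open from the mouth (value of joint gate above 0.25 rad and y of ring_bar in the frame of hook_eye between -0.022 and 0.022 m and x of ring_bar in the frame of hook_eye between -0.02 and 0.018 m and z of ring_bar in the frame of hook_eye between -0.024 and 0.005 m), for 0.02 s.
3. the ring is inside the hook and the gate has snapped shut (x of ring_bar in the frame of hook_eye between -0.024 and 0.015 m and y of ring_bar in the frame of hook_eye between -0.022 and 0.022 m and z of ring_bar in the frame of hook_eye between -0.021 and 0.018 m and value of joint gate below 0.1 rad), for 0.2 s.
At the end, for the whole second after the job is handed in: Case upright and square in the nest (8 mm, 0.12 rad; tilt under 0.05), pin pressed 5.5 mm or more; ring bar inside the snap hook, gate shut (under 0.1 rad); weight hanging at rest (under 0.05 m/s, tilt under 0.3 rad), stem middle over 65 mm up (all of step 3 and value of joint pin above 0.0055 m and x of case_handle in the frame of nest_floor between -0.008 and 0.008 m and y of case_handle in the frame of nest_floor between -0.008 and 0.008 m and angle between case_handle's own z axis and vertical below 0.05 rad and angle between the x axis of case_handle and the x axis of nest_floor, either way round below 0.12 rad and height (world z) of snap_grip above 0.065 m and height (world z) of ring_bar above 0.155 m and angle between snap_grip's own z axis and vertical below 0.3 rad and linear speed of snap below 0.05 m/s and linear speed of case below 0.02 m/s); the robot touches nothing.
It fails at once if one of the other two weights is moved by more than 30 mm (distance of any of knobbed_grip, open_grip from where it was at the start of the episode above 0.03 m).
It fails at once if another thing on the bench (type holder, spool, jar or screwdriver) is moved by more than 30 mm (distance of any of type_holder, foil_spool, rivet_jar, driver from where it was at the start of the episode above 0.03 m).
It fails at once if the case is tipped over by more than 0.6 rad (angle between case_handle's own z axis and vertical above 0.6 rad).
It also fails if it takes over 54 s, if anything falls off the work surface, if the arm or the gripper's body presses on something with over 40 N, if the wrist force passes 120 N, or if a joint passes its speed limit or range.

ROBOT

A 6-joint arm with a two-finger parallel gripper is mounted at the origin on the work surface. World frame = base frame: x ahead of the robot, y to its left, z up, the work surface at z = 0. Lengths are in m, angles in rad, forces in N, time in s.
With the tool pointing down it reaches from about 0.375 to 0.9 m from the base axis. Payload 3.1 kg.
Tool frame: the origin (TCP) lies midway between the tips of the shut fingers; the grasp point (between the pads) lies 19 mm behind it (manip.grasp_offset is the distance from the TCP to the grasp point, in m); z points along the fingers, y is the line along which they close (so a half turn about z gives the same grasp; the last joint's range is limited). The gripper opens to 85 mm and grips with 20 to 120 N. Pads are 22 mm wide; open, the fingers measure 114 mm over their backs; the gripper's body (76 mm by 85 mm) begins 54 mm behind the grasp point. The pads swing forward as they close: fully open they stand 13 mm farther back than shut.
Start: joints at [-1.496, 0.527, 1.433, -0, 1.181, -0.178], TCP at [0.157, -0.605, 0.231] pointing down, gripper open.
Joint ranges: [-3.08, 3.08], [-0.75, 2.2], [0.22, 2.44], [-1.43, 4.57], [0, 2.65], [-2.85, 2.85]. Speed limits (rad/s): [2.79, 2.79, 3.14, 3.14, 3.14, 3.14].

INTERFACE

Orientations are given as a unit quaternion [x, y, z, w].
In Python, from station import sensors, cams, order, manip gives the robot as it stands.
- The arm moves only by the tool move_arm, never from a script. Its argument "targets" is a list of rows, each an object of numbers: "dx", "dy", "dz": the shift along the world's x, y, z normalised to -1 to 1, where 1 is 25 mm; "rx", "ry", "rz": the turn, a rotation vector about the world's x, y, z normalised to -1 to 1, where 1 is 30 degrees. A call has exactly 10 rows; each row shifts and turns the commanded pose from where the row before left it; what a row does not reach is not made up. A row lasts 1/8 s, in which the tool goes at most 62.5 mm and 10.7 degrees, less where a joint would pass 70% of its speed; a pose out of reach is approached as far as the arm can. A call with a number of a shift or a turn outside -1 to 1 is refused whole. A call with a gripper value outside its range is refused whole. "claw" is the opening in per cent of the stroke, from 0 (shut) to 100 (fully open), set as the call begins (left out, the last holds). The fingers move at their own pace and stop on an object; "newtons" is the grip in N (left out, the last holds). Time passes only in rows, so rows that do not move let the fingers close, or fill a call up. It gives the time, the measured TCP pose, the force, the opening and the grip force at its end, in the units of the state.
- sensors.sense(): the state, without advancing time (a new reading comes with each control period).
- cams.snapshot(name): name is "scene" or "side" or "wrist"; returns the picture (384x512x3 uint8, red, green, blue); there is no depth.
- cams.camera_model(name): a dict with "fx", "fy", "cx", "cy" (pixels), "extrinsics" (4x4, takes a point from world to camera coordinates). Camera axes: x right, y down, z forward; pixel columns grow to the right and rows downward; lengths in m; the calibration is good to about 2 mm. A picture is of the moment at which its call begins: read the wrist's pose just before it. camera_model takes no time and is no camera call; for the wrist camera it gives the pose at the moment of the call.
- order.sign_off(): hands the job in; it is judged then, once.
The state is a dict: "t": time; "q": joint angles; "qd": joint speeds; "tau": joint torques, N m; "tcp_pos": TCP position; "tool_rot": TCP orientation; "force": force on the tool from outside, world axes, zero at the start; "ft_torque": the same for the moment, N m; "finger_gap": opening from 0.0 (shut) to 1.0 (fully open); "gripper_force": force on a finger pad.
Only numpy, scipy, OpenCV 4.12 (cv2) and the standard library are available. Lean on these libraries where they do the work, as an engineer would, in place of code of your own. Each camera call takes 0.05 s, during which the arm holds its last target. There are 200 camera calls.

## Working session

There is one attempt and no reset: what is moved stays moved. The work goes in short steps, Python scripts to look and compute and a tool call to move; the robot and the scene stay as the last step left them, time stands still between calls to the robot, and variables do not carry over. Pictures are saved under pics/ and viewed, at most 10 in all, crops included, and the job is handed in when it is done.

Besides the shell and the picture viewer there is one more tool, called after "Call:" as name(argument=value, ...) on one line, values as JSON. move_arm: Moves the arm, as the interface text tells. Scaled input: -1 to 1 covers 25 mm each way for a shift and 30 degrees each way for a turn. Its arguments: {"type":"object","properties":{"targets":{"type":"array"},"claw":{"type":"number"},"newtons":{"type":"number"}},"required":["targets"]}

```bash
mkdir -p pics; ls
cat > h.py <<'E'
import numpy as np, cv2, json
from station import sensors, cams, order, manip
def snap(n, f):
    m=cams.camera_model(n); im=cams.snapshot(n)
    cv2.imwrite(f'pics/{f}.png', cv2.cvtColor(im, cv2.COLOR_RGB2BGR))
    json.dump({k:np.array(v).tolist() for k,v in m.items()}, open(f'pics/{f}.json','w'))
def mod(f): 
    m=json.load(open(f'pics/{f}.json')); return m, np.array(m['extrinsics'])
def ray(f,u,v):
    m,E=mod(f); R,t=E[:3,:3],E[:3,3]
    d=R.T@np.array([(u-m['cx'])/m['fx'],(v-m['cy'])/m['fy'],1]); return -R.T@t, d/np.linalg.norm(d)
def atz(f,u,v,z):
    c,d=ray(f,u,v); return c+d*(z-c[2])/d[2]
def tri(*obs):
    A=np.zeros((3,3));b=np.zeros(3);L=[]
    for o in obs:
        c,d=ray(*o); P=np.eye(3)-np.outer(d,d); A+=P;b+=P@c;L.append((c,P))
    x=np.linalg.solve(A,b); return x.round(4), max(np.linalg.norm(P@(x-c)) for c,P in L).round(4)
def proj(f,p):
    m,E=mod(f); q=E[:3,:3]@np.array(p)+E[:3,3]; return (m['fx']*q[0]/q[2]+m['cx'], m['fy']*q[1]/q[2]+m['cy'])
E
python3 - <<'E'
from h import *
s=sensors.sense(); print(s['t'],s['tcp_pos'],s['tool_rot'],manip.grasp_offset)
for n in('scene','side','wrist'): snap(n,n+'0')
a=[cv2.imread(f'pics/{n}0.png') for n in('scene','side')]
for n in('scene','side','wrist'):
    m,E=mod(n+'0'); print(n,m['fx'],m['cx'],m['cy'],(-E[:3,:3].T@E[:3,3]).round(3),E[2,:3].round(2))
cv2.imwrite('pics/sc0b.png',cv2.resize(a[0],(800,600),interpolation=cv2.INTER_CUBIC))
cv2.imwrite('pics/si0b.png',cv2.resize(a[1],(800,600),interpolation=cv2.INTER_CUBIC))
E
```

```text
pics
0.0 [ 0.1569126  -0.6042629   0.23031987] [ 9.91958227e-01  1.26561083e-01  5.43287621e-05 -1.07978006e-03] 0.0187
scene 426.0118789150133 256.2359535163478 187.1152129923107 [1.214 0.215 1.034] [-0.6  -0.15 -0.78]
side 491.2050169062283 256.4955990476963 190.00304830976998 [-0.055  0.946  1.054] [ 0.4  -0.64 -0.66]
wrist 270.8611367416279 257.5691202502349 193.82191169372825 [ 0.233 -0.585  0.373] [-0.3  -0.08 -0.95]
```

View pics/sc0b.png

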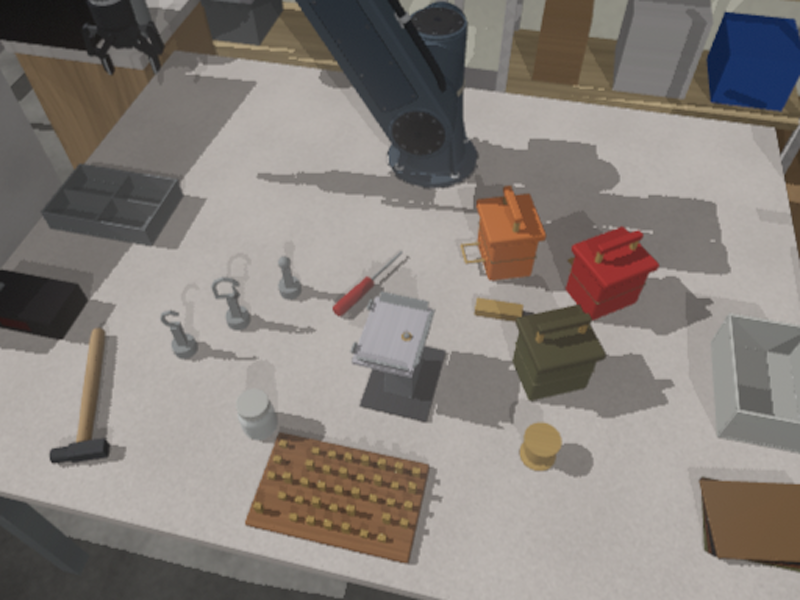

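View pics/si0b.png

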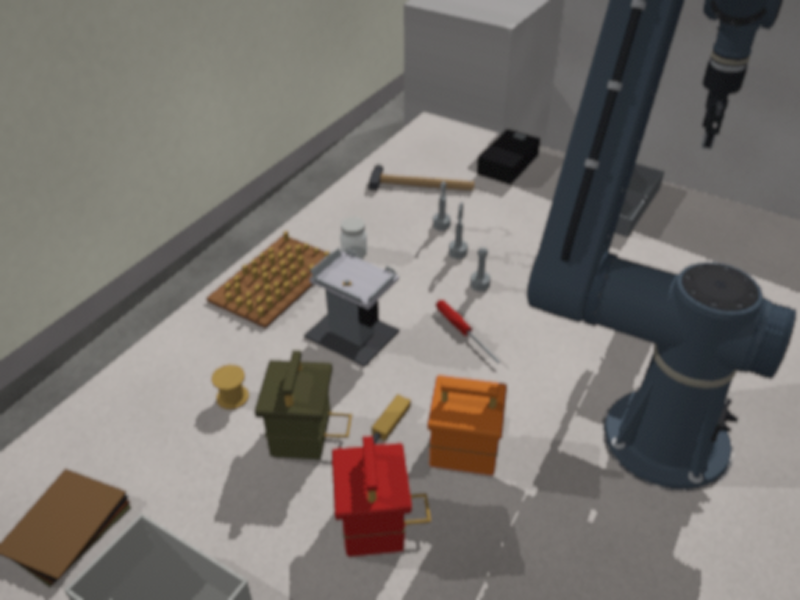

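The scene picture shows the olive case at (560,350), with decoys orange at (510,235) and red at (612,270). The rig is at (395,340). The weights are open hook (180,335), probable snap hook (232,300) and knob (288,275). I'll check these in crops.

```bash
cat >> h.py <<'E'
def tiles(specs,out,sc,cols=2):
    T=[]
    for f,x,y,w,h in specs:
        t=cv2.resize(cv2.imread(f'pics/{f}.png')[y:y+h,x:x+w],(w*sc,h*sc),interpolation=cv2.INTER_CUBIC)
        for k in range(0,w,10): cv2.line(t,(k*sc,0),(k*sc,6 if k%20 else 12),(0,255,255),1)
        for k in range(0,h,10): cv2.line(t,(0,k*sc),(6 if k%20 else 12,k*sc),(0,255,255),1)
        T.append(t)
    cv2.imwrite(f'pics/{out}.png',np.vstack([np.hstack(T[i:i+cols]) for i in range(0,len(T),cols)]))
E
python3 - <<'E'
from h import *
tiles([('scene0',215,180,80,60),('side0',190,155,80,60),('scene0',320,192,80,60),('side0',160,222,80,60)],'c1',5)
tiles([('scene0',100,155,100,75),('side0',260,110,100,75)],'c2',4)
E
```

```text
(no output)
```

View pics/c1.png

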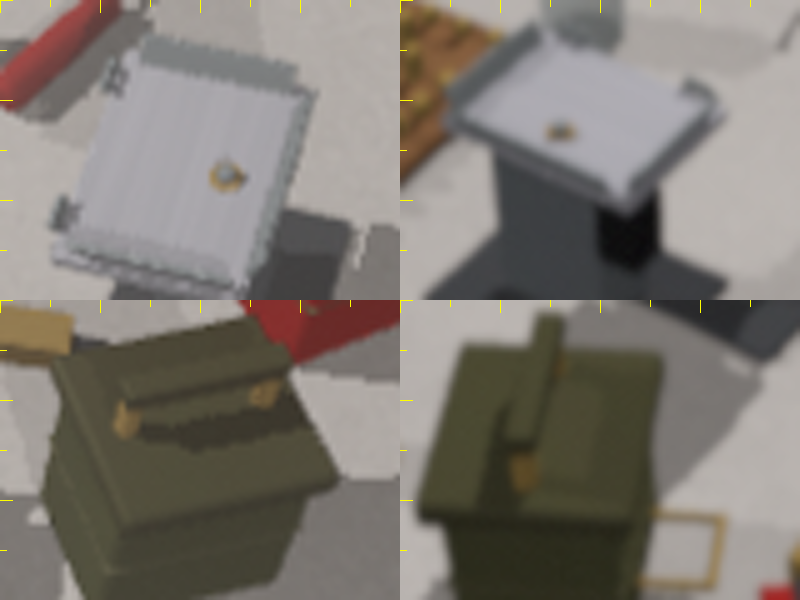

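View pics/c2.png

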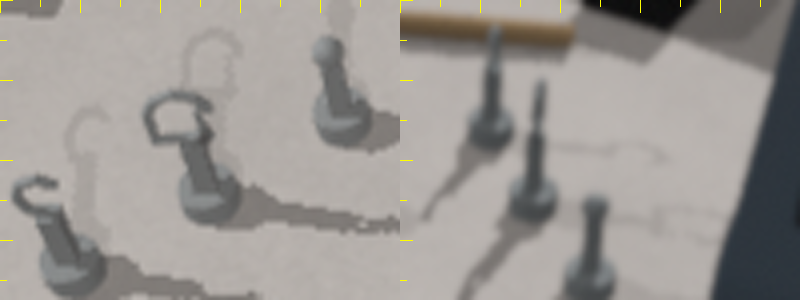

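Crops: the rig's pin is at scene (260,215) and side (222,181), the open front with stops lies to the scene's left, so nest x points to about +y. The olive case has its handle at scene (360,203) and side (187,237), ring on the -y side. The closed hook with gate is the middle weight, stem at scene (150,196) and side (294,151).

Run:
```python
from h import *
S=lambda x,y:(215+x/5,180+y/5); D=lambda x,y:(190+x/5,155+y/5)
print('pin',tri(('scene0',*S(226,172)),('side0',*D(160,130))))
print('stop+',tri(('scene0',*S(117,72)),('side0',*D(298,88))))
print('stops z.139',atz('scene0',*S(117,76),.139),atz('scene0',*S(65,210),.139),atz('side0',*D(298,90),.139))
print('corner back top',[atz('scene0',*S(*p),.151).round(4) for p in((313,92),(243,290),(53,250),(145,40))])
C=lambda x,y:(320+x/5,192+y/5); K=lambda x,y:(160+x/5,222+y/5)
print('handle',tri(('scene0',*C(203,55)),('side0',*K(135,75))))
print('h ends side',atz('side0',*K(148,15),.164),atz('side0',*K(122,135),.164))
print('h ends scene',atz('scene0',*C(117,75),.164),atz('scene0',*C(284,38),.164))
print('lid front corners scene',atz('scene0',*C(130,225),.125),atz('scene0',*C(335,185),.125),atz('scene0',*C(55,62),.125))
print('ring side',atz('side0',*K(325,217),.032),atz('side0',*K(312,285),.032))
W=lambda x,y:(100+x/4,155+y/4); V=lambda x,y:(260+x/4,110+y/4)
print('snap stem',tri(('scene0',*W(201,165)),('side0',*V(136,165))))
print('snap base',atz('scene0',*W(210,195),.012),atz('side0',*V(133,202),.012))
print('hook top',tri(('scene0',*W(175,95)),('side0',*V(141,82))))
print('knob',atz('scene0',*W(342,120),.012),'open',atz('scene0',*W(73,267),.012))
print('hook pts at z.11: left',atz('scene0',*W(147,125),.11),'right',atz('scene0',*W(212,125),.11))
print(cams.camera_model('wrist')['extrinsics'])
```

```text
pin (array([0.6065, 0.0758, 0.1373]), np.float64(0.0005))
stop+ (array([0.5575, 0.0049, 0.1396]), np.float64(0.0013))
stops z.139 [0.56063417 0.00660401 0.139     ] [0.64873038 0.00249043 0.139     ] [0.55672795 0.00430565 0.139     ]
corner back top [array([0.5571, 0.1112, 0.151 ]), array([0.682 , 0.1017, 0.151 ]), array([0.6803, 0.0059, 0.151 ]), array([0.5429, 0.0178, 0.151 ])]
handle (array([0.5368, 0.3217, 0.1647]), np.float64(0.0023))
h ends side [0.55814179 0.28682334 0.164     ] [0.51874075 0.3584547  0.164     ]
h ends scene [0.55676315 0.27897736 0.164     ] [0.51482404 0.35919008 0.164     ]
lid front corners scene [0.6179544 0.2976169 0.125    ] [0.57143902 0.39580415 0.125     ] [0.5260309  0.24915868 0.125     ]
ring side [0.47412469 0.26078943 0.032     ] [0.45379175 0.30232837 0.032     ]
snap stem (array([ 0.5521, -0.267 ,  0.0465]), np.float64(0.0019))
snap base [ 0.55541028 -0.2646635   0.012     ] [ 0.54950291 -0.2630065   0.012     ]
hook top (array([ 0.5534, -0.2684,  0.1293]), np.float64(0.0031))
knob [ 0.46556014 -0.19208635  0.012     ] open [ 0.63787764 -0.33720496  0.012     ]
hook pts at z.11: left [ 0.5715983  -0.28413497  0.11      ] right [ 0.56159805 -0.23990393  0.11      ]
[[ 0.25137243 -0.96788922 -0.00153669 -0.62392164]
 [-0.9205017  -0.23955543  0.3086905  -0.04048601]
 [-0.29914633 -0.07618176 -0.9511613   0.38066256]
 [ 0.          0.          0.          1.        ]]
```

Call:
move_arm(targets=[{"dx": 1, "dy": 1, "dz": 0.2, "rz": 0.085}, {"dx": 1, "dy": 1, "dz": 0.2, "rz": 0.085}, {"dx": 1, "dy": 1, "dz": 0.2, "rz": 0.085}, {"dx": 1, "dy": 1, "dz": 0.2, "rz": 0.085}, {"dx": 1, "dy": 1, "dz": 0.2, "rz": 0.085}, {"dx": 1, "dy": 1, "dz": 0.2, "rz": 0.085}, {"dx": 1, "dy": 1, "dz": 0.2, "rz": 0.085}, {"dx": 1, "dy": 1, "dz": 0.2, "rz": 0.085}, {"dx": 1, "dy": 1, "dz": 0.2, "rz": 0.085}, {"dx": 1, "dy": 1, "dz": 0.2, "rz": 0.085}], claw=100)

```text
schema error: expected keys dx, dy, dz, rx, ry, rz
```

Call:
move_arm(targets=[{"dx": 0.4, "dy": 1, "rz": 0.085}, {"dx": 0.4, "dy": 1, "rz": 0.085}, {"dx": 0.4, "dy": 1, "rz": 0.085}, {"dx": 0.4, "dy": 1, "rz": 0.085}, {"dx": 0.4, "dy": 1, "rz": 0.085}, {"dx": 0.4, "dy": 1, "rz": 0.085}, {"dx": 0.4, "dy": 1, "rz": 0.085}, {"dx": 0.4, "dy": 1, "rz": 0.085}, {"dx": 0.4, "dy": 1, "rz": 0.085}, {"dx": 0.4, "dy": 1, "rz": 0.085}])

```text
schema error: expected keys dx, dy, dz, rx, ry, rz
```

Run:
```python
from h import *
snap('wrist','w1'); s=sensors.sense(); print(s['t'],s['tcp_pos'],s['tool_rot'],s['q'])
print(proj('w1',(.605,.052,.135)))
```

```text
0.2 [ 0.15692306 -0.60453704  0.23068772] [ 9.91958806e-01  1.26559346e-01  3.46628738e-05 -6.77065057e-04] [-1.49549643e+00  5.28151747e-01  1.43339648e+00 -6.57581894e-07
  1.18140033e+00 -1.78499233e-01]
(np.float64(-1844.503058633934), np.float64(-2092.5277528589654))
```

Call:
move_arm(targets=[{"dx": 0.12, "dy": 1, "rz": 0.085}, {"dx": 0.12, "dy": 1, "rz": 0.085}, {"dx": 0.12, "dy": 1, "rz": 0.085}, {"dx": 0.12, "dy": 1, "rz": 0.085}, {"dx": 0.12, "dy": 1, "rz": 0.085}, {"dx": 0.12, "dy": 1, "rz": 0.085}, {"dx": 0.12, "dy": 1, "rz": 0.085}, {"dx": 0.12, "dy": 1, "rz": 0.085}, {"dx": 0.12, "dy": 1, "rz": 0.085}, {"dx": 0.12, "dy": 1, "rz": 0.085}])

```text
schema error: expected keys dx, dy, dz, rx, ry, rz
```

Run:
```python
from h import *
snap('wrist','w2'); s=sensors.sense(); print(s['t'],s['tcp_pos'],s['tool_rot'],s['q'])
print(proj('w2',(.605,.052,.135)),proj('w2',(.537,.321,.164)))
```

```text
0.25 [ 0.15692119 -0.60464586  0.23084985] [ 9.91957416e-01  1.26571058e-01  1.13059445e-05 -5.02242086e-04] [-1.49549896e+00  5.27982733e-01  1.43321357e+00 -3.16069060e-05
  1.18140066e+00 -1.78513590e-01]
(np.float64(-1847.1545232124768), np.float64(-2094.8127563506814)) (np.float64(-5238.775853873594), np.float64(-3660.732384952289))
```

Call:
move_arm(targets=[{"dy": 0.8, "rz": 0.085}, {"dy": 0.8, "rz": 0.085}, {"dy": 0.8, "rz": 0.085}, {"dy": 0.8, "rz": 0.085}, {"dy": 0.8, "rz": 0.085}, {"dy": 0.7, "rz": 0.085}, {"dy": 0.6, "rz": 0.085}, {"dy": 0.6, "rz": 0.085}, {"dy": 0.3, "rz": 0.085}, {}])

```text
schema error: expected keys dx, dy, dz, rx, ry, rz
```

Run:
```python
from h import *
snap('wrist','w3'); s=sensors.sense(); print(s['t'],s['tcp_pos'],s['tool_rot'],s['q'])
print(proj('w3',(.537,.321,.164)))
a=[cv2.imread(f'pics/w{i}.png') for i in(1,2,3)]
z=np.zeros_like(a[0]); r=lambda i:cv2.resize(i,(400,300),interpolation=cv2.INTER_AREA)
cv2.imwrite('pics/wm.png',np.vstack([np.hstack([r(a[0]),r(a[1])]),np.hstack([r(a[2]),r(z)])]))
```

```text
0.3 [ 0.15693964 -0.60473029  0.23094816] [ 9.91958898e-01  1.26559868e-01  2.27748291e-05 -3.78628610e-04] [-1.49549658e+00  5.27894627e-01  1.43307501e+00  6.95204169e-06
  1.18138162e+00 -1.78503292e-01]
(np.float64(-5260.006512372128), np.float64(-3674.844998178265))
```

View pics/wm.png

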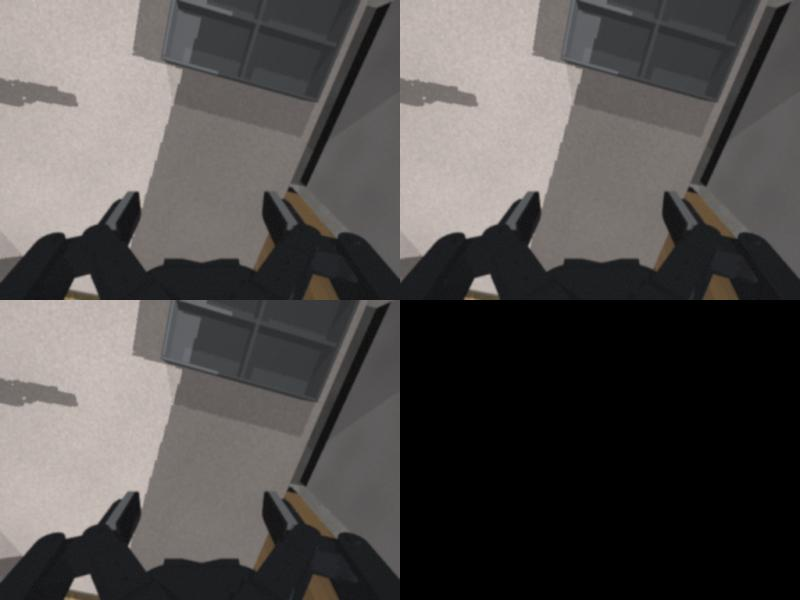

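The move calls were refused because every row needs all six keys. The arm did not move, and the wrist pictures only show the bench below the start pose. I'll send the moves again in full.

Call:
move_arm(targets=[{"dx": 1, "dy": 1, "dz": 0.2, "rx": 0, "ry": 0, "rz": 0.085}, {"dx": 1, "dy": 1, "dz": 0.2, "rx": 0, "ry": 0, "rz": 0.085}, {"dx": 1, "dy": 1, "dz": 0.2, "rx": 0, "ry": 0, "rz": 0.085}, {"dx": 1, "dy": 1, "dz": 0.2, "rx": 0, "ry": 0, "rz": 0.085}, {"dx": 1, "dy": 1, "dz": 0.2, "rx": 0, "ry": 0, "rz": 0.085}, {"dx": 1, "dy": 1, "dz": 0.2, "rx": 0, "ry": 0, "rz": 0.085}, {"dx": 1, "dy": 1, "dz": 0.2, "rx": 0, "ry": 0, "rz": 0.085}, {"dx": 1, "dy": 1, "dz": 0.2, "rx": 0, "ry": 0, "rz": 0.085}, {"dx": 1, "dy": 1, "dz": 0.2, "rx": 0, "ry": 0, "rz": 0.085}, {"dx": 1, "dy": 1, "dz": 0.2, "rx": 0, "ry": 0, "rz": 0.085}], claw=100)

```text
t: 1.55
tcp_pos: [0.4077, -0.354, 0.2815]
tool_rot: [0.939, 0.343, 0.0, 0.0]
force: [-0.2, 0.9, 0.7]
finger_gap: 1.002
gripper_force: 0.0
```

Call:
move_arm(targets=[{"dx": 0.4, "dy": 1, "dz": 0, "rx": 0, "ry": 0, "rz": 0.085}, {"dx": 0.4, "dy": 1, "dz": 0, "rx": 0, "ry": 0, "rz": 0.085}, {"dx": 0.4, "dy": 1, "dz": 0, "rx": 0, "ry": 0, "rz": 0.085}, {"dx": 0.4, "dy": 1, "dz": 0, "rx": 0, "ry": 0, "rz": 0.085}, {"dx": 0.4, "dy": 1, "dz": 0, "rx": 0, "ry": 0, "rz": 0.085}, {"dx": 0.4, "dy": 1, "dz": 0, "rx": 0, "ry": 0, "rz": 0.085}, {"dx": 0.4, "dy": 1, "dz": 0, "rx": 0, "ry": 0, "rz": 0.085}, {"dx": 0.4, "dy": 1, "dz": 0, "rx": 0, "ry": 0, "rz": 0.085}, {"dx": 0.4, "dy": 1, "dz": 0, "rx": 0, "ry": 0, "rz": 0.085}, {"dx": 0.4, "dy": 1, "dz": 0, "rx": 0, "ry": 0, "rz": 0.085}])

```text
t: 2.8
tcp_pos: [0.5072, -0.1041, 0.2814]
tool_rot: [0.84, 0.542, 0.0, 0.0]
force: [-0.3, 0.3, 0.1]
finger_gap: 1.001
gripper_force: 0.0
```

Run:
```python
from h import *
snap('wrist','w1'); s=sensors.sense(); print(s['t'],s['tcp_pos'],s['tool_rot'],s['q'])
print(proj('w1',(.605,.052,.135)))
```

```text
2.85 [ 0.50789006 -0.10127403  0.28139908] [ 8.39726314e-01  5.43008044e-01  1.14483523e-03 -8.18711054e-04] [-0.41447774  0.32236702  1.63642786  0.00303856  1.18290776  0.00713757]
(np.float64(285.2651760446007), np.float64(-15.02931000354198))
```

Call:
move_arm(targets=[{"dx": 0.12, "dy": 1, "dz": 0, "rx": 0, "ry": 0, "rz": 0.085}, {"dx": 0.12, "dy": 1, "dz": 0, "rx": 0, "ry": 0, "rz": 0.085}, {"dx": 0.12, "dy": 1, "dz": 0, "rx": 0, "ry": 0, "rz": 0.085}, {"dx": 0.12, "dy": 1, "dz": 0, "rx": 0, "ry": 0, "rz": 0.085}, {"dx": 0.12, "dy": 1, "dz": 0, "rx": 0, "ry": 0, "rz": 0.085}, {"dx": 0.12, "dy": 1, "dz": 0, "rx": 0, "ry": 0, "rz": 0.085}, {"dx": 0.12, "dy": 1, "dz": 0, "rx": 0, "ry": 0, "rz": 0.085}, {"dx": 0.12, "dy": 1, "dz": 0, "rx": 0, "ry": 0, "rz": 0.085}, {"dx": 0.12, "dy": 1, "dz": 0, "rx": 0, "ry": 0, "rz": 0.085}, {"dx": 0.12, "dy": 1, "dz": 0, "rx": 0, "ry": 0, "rz": 0.085}])

```text
t: 4.1
tcp_pos: [0.537, 0.1456, 0.2813]
tool_rot: [0.7, 0.714, -0.0, 0.0]
force: [0.9, 0.5, -0.4]
finger_gap: 0.996
gripper_force: 0.0
```

Run:
```python
from h import *
snap('wrist','w2'); s=sensors.sense(); print(s['t'],s['tcp_pos'],s['tool_rot'],s['q'])
print(proj('w2',(.605,.052,.135)),proj('w2',(.537,.321,.164)))
```

```text
4.15 [0.53720694 0.14843711 0.2813708 ] [ 6.99291282e-01  7.14835529e-01  1.20471198e-03 -6.46880373e-04] [0.06768815 0.37903458 1.54450126 0.00273917 1.21712202 0.0447573 ]
(np.float64(312.095580289386), np.float64(256.554983233055)) (np.float64(262.0702848922086), np.float64(-19.646163909054337))
```

Call:
move_arm(targets=[{"dx": 0, "dy": 0.8, "dz": 0, "rx": 0, "ry": 0, "rz": 0.085}, {"dx": 0, "dy": 0.8, "dz": 0, "rx": 0, "ry": 0, "rz": 0.085}, {"dx": 0, "dy": 0.8, "dz": 0, "rx": 0, "ry": 0, "rz": 0.085}, {"dx": 0, "dy": 0.8, "dz": 0, "rx": 0, "ry": 0, "rz": 0.085}, {"dx": 0, "dy": 0.8, "dz": 0, "rx": 0, "ry": 0, "rz": 0.085}, {"dx": 0, "dy": 0.7, "dz": 0, "rx": 0, "ry": 0, "rz": 0.085}, {"dx": 0, "dy": 0.6, "dz": 0, "rx": 0, "ry": 0, "rz": 0.085}, {"dx": 0, "dy": 0.6, "dz": 0, "rx": 0, "ry": 0, "rz": 0.085}, {"dx": 0, "dy": 0.3, "dz": 0, "rx": 0, "ry": 0, "rz": 0.085}, {"dx": 0, "dy": 0, "dz": 0, "rx": 0, "ry": 0, "rz": 0}])

```text
t: 5.4
tcp_pos: [0.5369, 0.3004, 0.2812]
tool_rot: [0.544, 0.839, -0.0, 0.0]
force: [-0.4, -0.3, -0.2]
finger_gap: 1.001
gripper_force: 0.0
```

Run:
```python
from h import *
snap('wrist','w3'); s=sensors.sense(); print(s['t'],s['tcp_pos'],s['tool_rot'],s['q'])
print(proj('w3',(.537,.321,.164)))
a=[cv2.imread(f'pics/w{i}.png') for i in(1,2,3)]
z=np.zeros_like(a[0]); r=lambda i:cv2.resize(i,(400,300),interpolation=cv2.INTER_AREA)
cv2.imwrite('pics/wm.png',np.vstack([np.hstack([r(a[0]),r(a[1])]),np.hstack([r(a[2]),r(z)])]))
```

```text
5.45 [0.53690638 0.29995581 0.28119583] [ 5.44616897e-01  8.38684902e-01 -2.64704701e-04  1.79322519e-05] [ 3.28174683e-01  4.63567768e-01  1.39987229e+00 -3.71309403e-04
  1.27854648e+00 -9.06500390e-02]
(np.float64(266.3135564144983), np.float64(170.68802887701077))
```

View pics/wm.png

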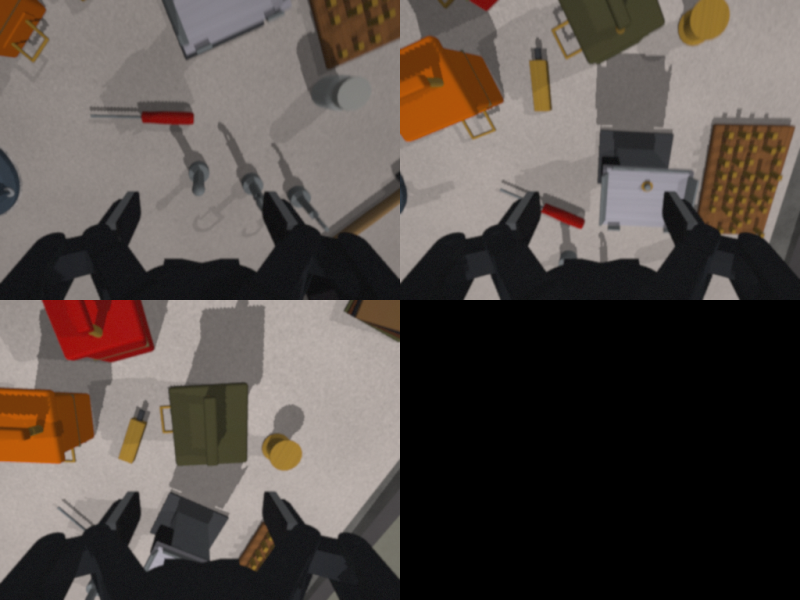

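Wrist views: w3 shows the olive case with its handle at tile (211,132), which is native (270,169), and the ring to its left. w2 shows the nest with its pin at native (316,236). I'll enlarge both for exact edges.

Run:
```python
from h import *
tiles([('w3',200,104,133,100),('w2',248,204,133,100),('w1',230,175,133,100),('w3',200,104,133,100)],'c3',3)
```

```text
(no output)
```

View pics/c3.png

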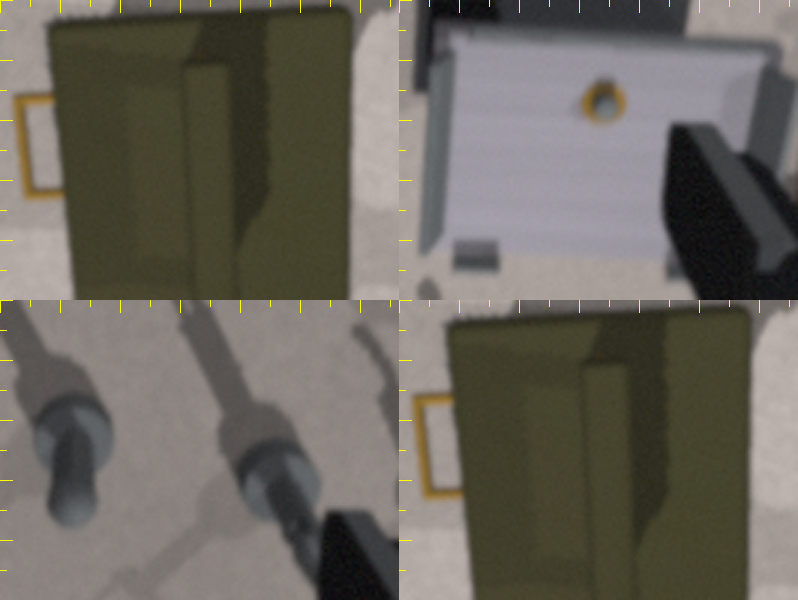

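Run:
```python
from h import *
C=lambda x,y:(200+x/3,104+y/3); N=lambda x,y:(248+x/3,204+y/3); W=lambda x,y:(230+x/3,175+y/3)
a=lambda f,p,z:atz(f,*p,z)[:2]
t,b=a('w3',C(208,65),.164),a('w3',C(213.5,299),.164)
d=(b-t)/np.linalg.norm(b-t); print('handle end',t,'dir',d,np.degrees(np.arctan2(*d[::-1])),'center',t+.045*d)
r1,r2=a('w3',C(20,97),.032),a('w3',C(30,193),.032); print('ring',(r1+r2)/2,np.degrees(np.arctan2(*(r2-r1)[::-1])),np.linalg.norm(r2-r1))
l1,l2=a('w3',C(50,22),.125),a('w3',C(350,8),.125); print('lid rear->?',np.degrees(np.arctan2(*(l2-l1)[::-1])),np.linalg.norm(l2-l1))
print('handle tri',tri(('w3',*C(208,65)),('scene0',320+284/5,192+38/5),('side0',160+122/5,222+135/5)))
print('pin',a('w2',N(205,102),.140),tri(('w2',*N(205,102)),('scene0',260.2,214.6),('side0',222,181)))
s1,s2=a('w2',N(76,248),.143),a('w2',N(290,256),.143); print('stops',s1,s2)
f1,f2=a('w2',N(75,32),.135),a('w2',N(355,50),.135); print('backfloor',f1,f2,np.degrees(np.arctan2(*(f2-f1)[::-1])),np.linalg.norm(f2-f1))
g1,g2=a('w2',N(78,35),.135),a('w2',N(45,240),.135);print('side',np.degrees(np.arctan2(*(g1-g2)[::-1])),g1,g2)
print('knob base',a('w1',W(74,130),.024),'snap base',a('w1',W(276,180),.024))
print('snap base tri',tri(('w1',*W(276,180)),('scene0',152.2,202)))
```

```text
handle end [0.52162483 0.36126803] dir [ 0.44201545 -0.89700744] -63.76745446386633 center [0.54151552 0.32090269]
ring [0.46576198 0.28462928] -63.20441081080254 0.046575220757316745
lid rear->? 26.625914099234894 0.10550017016460694
handle tri (array([0.5188, 0.3599, 0.1668]), np.float64(0.003))
pin [0.60671233 0.07968116] (array([0.6071, 0.0765, 0.1368]), np.float64(0.0015))
stops [0.55883648 0.01379915] [0.64707323 0.01155761]
backfloor [0.55542657 0.1060017 ] [0.66411918 0.1005657 ] -2.8631260867261816 0.1088284612255656
side 83.70639315567884 [0.55662692 0.1047794 ] [0.54634147 0.01151949]
knob base [ 0.46491227 -0.18612523] snap base [ 0.55296751 -0.25847962]
snap base tri (array([ 0.5531, -0.2643,  0.0165]), np.float64(0.0014))
```

Call:
move_arm(targets=[{"dx": 0.18, "dy": 0.43, "dz": -0.3, "rx": 0, "ry": 0, "rz": 0.08}, {"dx": 0, "dy": 0.43, "dz": -0.6, "rx": 0, "ry": 0, "rz": 0}, {"dx": 0, "dy": 0, "dz": -0.9, "rx": 0, "ry": 0, "rz": 0}, {"dx": 0, "dy": 0, "dz": -0.9, "rx": 0, "ry": 0, "rz": 0}, {"dx": 0, "dy": 0, "dz": -0.9, "rx": 0, "ry": 0, "rz": 0}, {"dx": 0, "dy": 0, "dz": -0.9, "rx": 0, "ry": 0, "rz": 0}, {"dx": 0, "dy": 0, "dz": -0.6, "rx": 0, "ry": 0, "rz": 0}, {"dx": 0, "dy": 0, "dz": -0.4, "rx": 0, "ry": 0, "rz": 0}, {"dx": 0, "dy": 0, "dz": -0.2, "rx": 0, "ry": 0, "rz": 0}, {"dx": 0, "dy": 0, "dz": 0, "rx": 0, "ry": 0, "rz": 0}])

```text
t: 6.7
tcp_pos: [0.5416, 0.3216, 0.1389]
tool_rot: [0.527, 0.85, 0.0, 0.0]
force: [0.0, -0.2, -0.1]
finger_gap: 0.998
gripper_force: 0.0
```

Call:
move_arm(targets=[{"dx": 0, "dy": 0, "dz": 0, "rx": 0, "ry": 0, "rz": 0}, {"dx": 0, "dy": 0, "dz": 0, "rx": 0, "ry": 0, "rz": 0}, {"dx": 0, "dy": 0, "dz": 0, "rx": 0, "ry": 0, "rz": 0}, {"dx": 0, "dy": 0, "dz": 0, "rx": 0, "ry": 0, "rz": 0}, {"dx": 0, "dy": 0, "dz": 0, "rx": 0, "ry": 0, "rz": 0}, {"dx": 0, "dy": 0, "dz": 0, "rx": 0, "ry": 0, "rz": 0}, {"dx": 0, "dy": 0, "dz": 0, "rx": 0, "ry": 0, "rz": 0}, {"dx": 0, "dy": 0, "dz": 0.1, "rx": 0, "ry": 0, "rz": 0}, {"dx": 0, "dy": 0, "dz": 0.3, "rx": 0, "ry": 0, "rz": 0}, {"dx": 0, "dy": 0, "dz": 0.4, "rx": 0, "ry": 0, "rz": 0}], claw=0, newtons=60)

```text
t: 7.95
tcp_pos: [0.5409, 0.3212, 0.1583]
tool_rot: [0.527, 0.85, -0.001, -0.001]
force: [0.5, 0.3, -6.4]
finger_gap: 0.174
gripper_force: 58.7
```

Call:
move_arm(targets=[{"dx": 0, "dy": 0, "dz": 0.7, "rx": 0, "ry": 0, "rz": 0}, {"dx": 0, "dy": 0, "dz": 1, "rx": 0, "ry": 0, "rz": 0}, {"dx": 0, "dy": 0, "dz": 1, "rx": 0, "ry": 0, "rz": 0}, {"dx": 0, "dy": 0, "dz": 1, "rx": 0, "ry": 0, "rz": 0}, {"dx": 0.2, "dy": -0.3, "dz": 1, "rx": 0, "ry": 0, "rz": 0.08}, {"dx": 0.2, "dy": -0.6, "dz": 1, "rx": 0, "ry": 0, "rz": 0.16}, {"dx": 0.2, "dy": -0.8, "dz": 0.6, "rx": 0, "ry": 0, "rz": 0.2}, {"dx": 0.2, "dy": -0.8, "dz": 0.3, "rx": 0, "ry": 0, "rz": 0.2}, {"dx": 0.2, "dy": -0.8, "dz": 0.1, "rx": 0, "ry": 0, "rz": 0.2}, {"dx": 0.2, "dy": -0.8, "dz": 0, "rx": 0, "ry": 0, "rz": 0.2}])

```text
t: 9.2
tcp_pos: [0.5715, 0.2184, 0.328]
tool_rot: [0.277, 0.961, 0.0, 0.001]
force: [0.2, -0.6, -5.6]
finger_gap: 0.178
gripper_force: 58.6
```

Call:
move_arm(targets=[{"dx": 0.2, "dy": -0.8, "dz": 0, "rx": 0, "ry": 0, "rz": 0.2}, {"dx": 0.2, "dy": -0.8, "dz": 0, "rx": 0, "ry": 0, "rz": 0.2}, {"dx": 0.2, "dy": -0.8, "dz": 0, "rx": 0, "ry": 0, "rz": 0.2}, {"dx": 0.2, "dy": -0.8, "dz": 0, "rx": 0, "ry": 0, "rz": 0.15}, {"dx": 0.2, "dy": -0.8, "dz": 0, "rx": 0, "ry": 0, "rz": 0.1}, {"dx": 0.16, "dy": -0.8, "dz": 0, "rx": 0, "ry": 0, "rz": 0.08}, {"dx": 0.1, "dy": -0.8, "dz": 0, "rx": 0, "ry": 0, "rz": 0.06}, {"dx": 0.06, "dy": -0.6, "dz": 0, "rx": 0, "ry": 0, "rz": 0.06}, {"dx": 0.04, "dy": -0.4, "dz": 0, "rx": 0, "ry": 0, "rz": 0.06}, {"dx": 0, "dy": -0.06, "dz": 0, "rx": 0, "ry": 0, "rz": 0.02}])

```text
t: 10.45
tcp_pos: [0.6054, 0.0519, 0.3273]
tool_rot: [-0.013, 1.0, -0.0, 0.001]
force: [0.1, 0.1, -6.0]
finger_gap: 0.177
gripper_force: 58.7
```

Run:
```python
from h import *
s=sensors.sense(); print(s['t'],s['tcp_pos'],s['tool_rot'],s['q'],s['force'])
snap('side','s1'); snap('scene','sc1')
R=s['tool_rot'];print(2*np.degrees(np.arctan2(R[1],R[0]))-90)
tiles([('sc1',220,140,100,120),('s1',180,90,100,120)],'c4',4)
```

```text
10.45 [0.6053757  0.05189228 0.32732451] [-1.25592549e-02  9.99920981e-01 -7.84393947e-05  5.38593942e-04] [-9.81906145e-02  4.12020802e-01  1.35690391e+00 -3.76063946e-05
  1.37158001e+00 -1.69409869e+00] [ 0.07218115  0.10809499 -5.95645564]
91.43922265545913
```

View pics/c4.png

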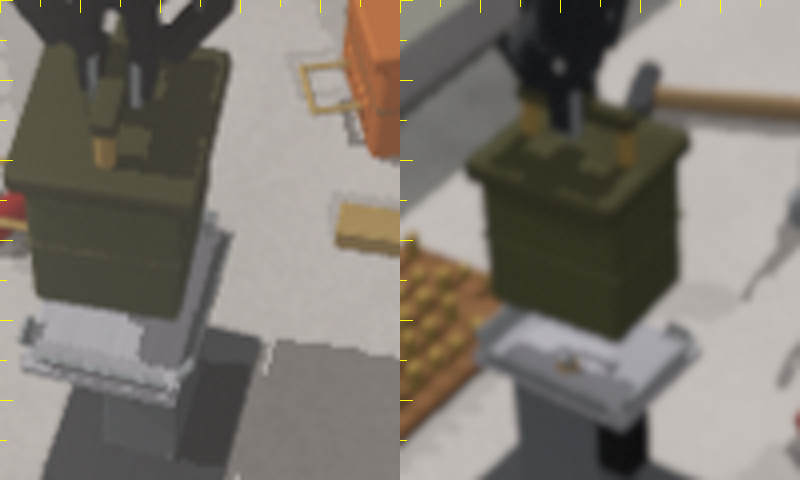

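The case hangs level just above the nest: near bottom edge at scene tile (45,297)-(180,318), nest near guide at (25,362)-(180,395). The yaw is 91.4°, about 5.5° too far, so I'll check the offsets and correct it.

Run:
```python
from h import *
a=lambda x,y,z:atz('sc1',220+x/4,140+y/4,z)[:2]
p,q=a(43,297,.188),a(181,318,.188); print('case bottom front/back near corners',p,q,np.degrees(np.arctan2(*(q-p)[::-1])),np.linalg.norm(q-p))
th=np.radians(91.4); R=np.array([[np.cos(th),-np.sin(th)],[np.sin(th),np.cos(th)]])
print('expected',np.array([.6054,.0519])+R@[-.045,-.055],np.array([.6054,.0519])+R@[.045,-.055])
b=lambda x,y,z:atz('s1',180+x/4,90+y/4,z)[:2]
print('side bottom corners: back near (x+45,y-55)?',b(90,292,.188),'back/+y',b(213,338,.188),b(278,270,.188))
for y in (.045,-.045): pass
for c,yaw in (((.6055,.0525),85.5),):
    t=np.radians(yaw);R=np.array([[np.cos(t),-np.sin(t)],[np.sin(t),np.cos(t)]])
    for nm,l in (('guide near front',(-.048,-.066,.151)),('near back',(.060,-.066,.151)),('far back',(.06,.066,.151)),('pin',(.025,0,.142)),('stop+',(-.051,.045,.143)),('stop-',(-.051,-.045,.143))):
        w=np.append(np.array(c)+R@l[:2],l[2]); u=proj('scene0',w);v=proj('side0',w); print(nm,'scene tile',((u[0]-215)*5,(u[1]-180)*5),'side tile',((v[0]-190)*5,(v[1]-155)*5))
```

```text
case bottom front/back near corners [0.65657749 0.01462463] [0.65304066 0.09915143] 92.39601489900363 0.0846007627318524
expected [0.66148303 0.0082572 ] [0.65928413 0.09823034]
side bottom corners: back near (x+45,y-55)? [0.66310217 0.08688375] back/+y [0.55919645 0.08404027] [ 0.56227287 -0.00512541]
guide near front scene tile (np.float64(47.49369447995264), np.float64(226.2381629539493)) side tile (np.float64(147.45086120822847), np.float64(9.895424550629741))
near back scene tile (np.float64(256.57343395599753), np.float64(281.81881752025504)) side tile (np.float64(28.538101007942487), np.float64(101.6683948187466))
far back scene tile (np.float64(329.6981580362092), np.float64(75.2264323267056)) side tile (np.float64(207.18301371784747), np.float64(190.55807731492067))
pin scene tile (np.float64(228.03499001743717), np.float64(168.03537015552948)) side tile (np.float64(156.00655773233996), np.float64(125.20860293807615))
stop+ scene tile (np.float64(116.004153589288), np.float64(65.07515171690144)) side tile (np.float64(297.2353469764789), np.float64(85.58420403904108))
stop- scene tile (np.float64(57.42581865614014), np.float64(200.14096361497081)) side tile (np.float64(178.16102619019588), np.float64(30.40025161572032))
```

Call:
move_arm(targets=[{"dx": 0, "dy": 0, "dz": -0.1, "rx": 0, "ry": 0, "rz": -0.1}, {"dx": 0, "dy": 0, "dz": -0.2, "rx": 0, "ry": 0, "rz": -0.09}, {"dx": 0, "dy": 0, "dz": -0.3, "rx": 0, "ry": 0, "rz": 0}, {"dx": 0, "dy": 0, "dz": -0.3, "rx": 0, "ry": 0, "rz": 0}, {"dx": 0, "dy": 0, "dz": -0.2, "rx": 0, "ry": 0, "rz": 0}, {"dx": 0, "dy": 0, "dz": -0.2, "rx": 0, "ry": 0, "rz": 0}, {"dx": 0, "dy": 0, "dz": -0.15, "rx": 0, "ry": 0, "rz": 0}, {"dx": 0, "dy": 0, "dz": -0.15, "rx": 0, "ry": 0, "rz": 0}, {"dx": 0, "dy": 0, "dz": -0.1, "rx": 0, "ry": 0, "rz": 0}, {"dx": 0, "dy": 0, "dz": 0, "rx": 0, "ry": 0, "rz": 0}])

```text
t: 11.8
tcp_pos: [0.6053, 0.0525, 0.2836]
tool_rot: [0.037, 0.999, -0.0, -0.0]
force: [-0.3, -0.1, -4.7]
finger_gap: 0.174
gripper_force: 58.7
```

Call:
move_arm(targets=[{"dx": 0, "dy": 0, "dz": -0.08, "rx": 0, "ry": 0, "rz": 0}, {"dx": 0, "dy": 0, "dz": -0.08, "rx": 0, "ry": 0, "rz": 0}, {"dx": 0, "dy": 0, "dz": -0.08, "rx": 0, "ry": 0, "rz": 0}, {"dx": 0, "dy": 0, "dz": -0.08, "rx": 0, "ry": 0, "rz": 0}, {"dx": 0, "dy": 0, "dz": -0.06, "rx": 0, "ry": 0, "rz": 0}, {"dx": 0, "dy": 0, "dz": 0, "rx": 0, "ry": 0, "rz": 0}, {"dx": 0, "dy": 0, "dz": 0, "rx": 0, "ry": 0, "rz": 0}, {"dx": 0, "dy": 0, "dz": 0, "rx": 0, "ry": 0, "rz": 0}, {"dx": 0, "dy": 0, "dz": 0, "rx": 0, "ry": 0, "rz": 0}, {"dx": 0, "dy": 0, "dz": 0, "rx": 0, "ry": 0, "rz": 0}])

```text
t: 13.05
tcp_pos: [0.6055, 0.0525, 0.2744]
tool_rot: [0.037, 0.999, -0.0, 0.0]
force: [0.1, -0.1, -4.2]
finger_gap: 0.174
gripper_force: 58.9
```

Call:
move_arm(targets=[{"dx": 0, "dy": 0, "dz": -0.04, "rx": 0, "ry": 0, "rz": 0}, {"dx": 0, "dy": 0, "dz": -0.04, "rx": 0, "ry": 0, "rz": 0}, {"dx": 0, "dy": 0, "dz": 0, "rx": 0, "ry": 0, "rz": 0}, {"dx": 0, "dy": 0, "dz": 0, "rx": 0, "ry": 0, "rz": 0}, {"dx": 0, "dy": 0, "dz": 0, "rx": 0, "ry": 0, "rz": 0}, {"dx": 0, "dy": 0, "dz": 0, "rx": 0, "ry": 0, "rz": 0}, {"dx": 0, "dy": 0, "dz": 0, "rx": 0, "ry": 0, "rz": 0}, {"dx": 0, "dy": 0, "dz": 0, "rx": 0, "ry": 0, "rz": 0}, {"dx": 0, "dy": 0, "dz": 0, "rx": 0, "ry": 0, "rz": 0}, {"dx": 0, "dy": 0, "dz": 0, "rx": 0, "ry": 0, "rz": 0}])

```text
t: 14.3
tcp_pos: [0.6058, 0.0522, 0.2741]
tool_rot: [0.037, 0.999, -0.0, 0.001]
force: [-1.7, -1.9, 4.8]
finger_gap: 0.173
gripper_force: 60.2
```

Call:
move_arm(targets=[{"dx": 0, "dy": 0, "dz": 0.04, "rx": 0, "ry": 0, "rz": 0}, {"dx": 0, "dy": 0, "dz": 0, "rx": 0, "ry": 0, "rz": 0}, {"dx": 0, "dy": 0, "dz": 0, "rx": 0, "ry": 0, "rz": 0}, {"dx": 0, "dy": 0, "dz": 0, "rx": 0, "ry": 0, "rz": 0}, {"dx": 0, "dy": 0, "dz": 0, "rx": 0, "ry": 0, "rz": 0}, {"dx": 0, "dy": 0, "dz": 0.3, "rx": 0, "ry": 0, "rz": 0}, {"dx": 0, "dy": 0, "dz": 0.7, "rx": 0, "ry": 0, "rz": 0}, {"dx": 0, "dy": 0, "dz": 1, "rx": 0, "ry": 0, "rz": 0}, {"dx": 0, "dy": 0, "dz": 1, "rx": 0, "ry": 0, "rz": 0}, {"dx": 0, "dy": 0, "dz": 0.8, "rx": 0, "ry": 0, "rz": 0}], claw=100)

```text
t: 15.55
tcp_pos: [0.6058, 0.0525, 0.3702]
tool_rot: [0.037, 0.999, -0.0, 0.001]
force: [-0.1, 0.1, 0.7]
finger_gap: 0.999
gripper_force: 0.0
```

Run:
```python
from h import *
snap('scene','sc2'); snap('side','s2'); s=sensors.sense(); print(s['t'],s['tcp_pos'],s['q'])
```

```text
15.65 [0.60692289 0.05245681 0.37165379] [-9.70197942e-02  3.80390981e-01  1.28825926e+00  4.46737637e-06
  1.46622252e+00 -1.59444445e+00]
```

Call:
move_arm(targets=[{"dx": 0, "dy": -0.4, "dz": 0, "rx": 0, "ry": 0, "rz": -0.29}, {"dx": 0, "dy": -0.7, "dz": 0, "rx": 0, "ry": 0, "rz": -0.29}, {"dx": 0, "dy": -0.8, "dz": 0, "rx": 0, "ry": 0, "rz": -0.29}, {"dx": 0, "dy": -0.8, "dz": 0, "rx": 0, "ry": 0, "rz": -0.29}, {"dx": 0, "dy": -0.8, "dz": 0, "rx": 0, "ry": 0, "rz": -0.29}, {"dx": 0, "dy": -0.8, "dz": 0, "rx": 0, "ry": 0, "rz": -0.29}, {"dx": 0, "dy": -0.8, "dz": 0, "rx": 0, "ry": 0, "rz": -0.29}, {"dx": 0, "dy": -0.8, "dz": 0, "rx": 0, "ry": 0, "rz": -0.29}, {"dx": 0, "dy": -0.8, "dz": 0, "rx": 0, "ry": 0, "rz": -0.29}, {"dx": 0, "dy": -0.8, "dz": 0, "rx": 0, "ry": 0, "rz": 0}], claw=60)

```text
t: 16.9
tcp_pos: [0.6051, -0.1356, 0.3675]
tool_rot: [0.659, 0.752, -0.0, -0.001]
force: [-0.1, 0.2, -0.3]
finger_gap: 0.602
gripper_force: 0.0
```

Call:
move_arm(targets=[{"dx": -0.2, "dy": -0.8, "dz": -0.4, "rx": 0.2, "ry": 0.026, "rz": 0}, {"dx": -0.2, "dy": -0.8, "dz": -0.4, "rx": 0.2, "ry": 0.026, "rz": 0}, {"dx": -0.2, "dy": -0.8, "dz": -0.4, "rx": 0.2, "ry": 0.026, "rz": 0}, {"dx": -0.2, "dy": -0.8, "dz": -0.4, "rx": 0.2, "ry": 0.026, "rz": 0}, {"dx": -0.2, "dy": -0.8, "dz": -0.4, "rx": 0.2, "ry": 0.026, "rz": 0}, {"dx": -0.2, "dy": -0.8, "dz": -0.4, "rx": 0.16, "ry": 0.021, "rz": 0}, {"dx": -0.2, "dy": -0.8, "dz": -0.4, "rx": 0, "ry": 0, "rz": 0}, {"dx": -0.2, "dy": -0.8, "dz": -0.4, "rx": 0, "ry": 0, "rz": 0}, {"dx": -0.2, "dy": -0.5, "dz": -0.4, "rx": 0, "ry": 0, "rz": 0}, {"dx": -0.2, "dy": 0, "dz": 0, "rx": 0, "ry": 0, "rz": 0}])

```text
t: 18.15
tcp_pos: [0.555, -0.3076, 0.2777]
tool_rot: [0.629, 0.717, 0.199, -0.227]
force: [-0.9, 0.8, 0.0]
finger_gap: 0.594
gripper_force: 0.0
```

Run:
```python
from h import *
from scipy.spatial.transform import Rotation as Ro
s=sensors.sense(); print(s['t'],s['tcp_pos'],s['q'],Ro.from_quat(s['tool_rot']).as_matrix().round(3))
snap('wrist','w4'); print(proj('w4',(.553,-.264,.052)),proj('w4',(.553,-.264,.13)))
a=cv2.imread('pics/w4.png'); cv2.imwrite('pics/w4b.png',cv2.resize(a,(800,600),interpolation=cv2.INTER_CUBIC))
```

```text
18.15 [ 0.55496578 -0.30762256  0.27765935] [-0.83940291  0.71212859  1.08468302  0.3457932   1.85370051 -0.95969867] [[-0.107  0.991 -0.075]
 [ 0.811  0.13   0.571]
 [ 0.575  0.    -0.818]]
(np.float64(260.1503282496195), np.float64(233.03933306951154)) (np.float64(260.85471595744883), np.float64(222.6264331776709))
```

View pics/w4b.png

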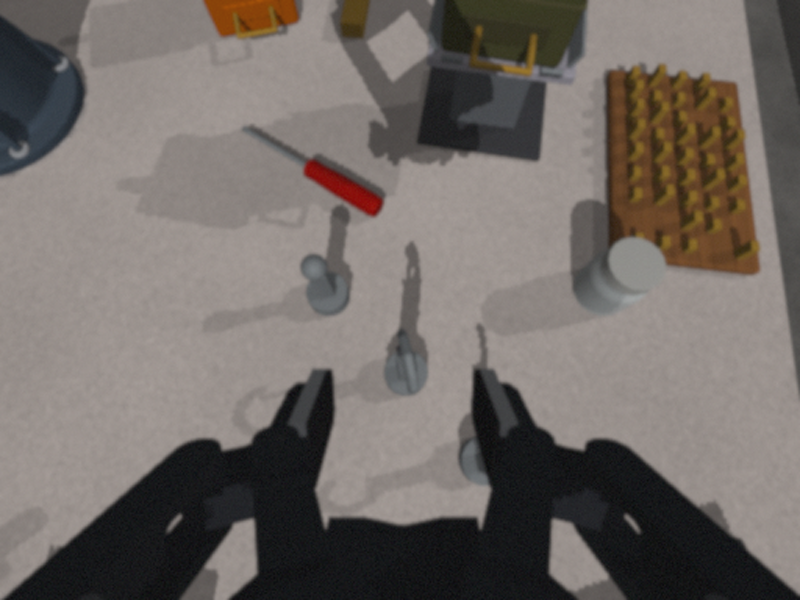

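w4 shows the snap hook at (405,370) in 800-scale, its plane running from (402,335) (gate side, towards the rig) to (412,390). The knob is at (325,290), the open hook under the right finger at (475,460), and the D-ring at (505,50) on the seated case.

Run:
```python
from h import *
P=lambda x,y:(x*.64,y*.64)
print('base',atz('w4',*P(406,372),.012),tri(('w4',*P(406,371)),('scene0',152.5,203.8),('side0',293.3,160)))
f,r=atz('w4',*P(402,335),.112),atz('w4',*P(412,389),.108); print(f,r,np.linalg.norm(f-r),np.degrees(np.arctan2(*(f-r)[1::-1])))
c=np.array([.553,-.2635])
for yaw in (85,92,99,106):
    t=np.radians(yaw);x=np.array([np.cos(t),np.sin(t)])
    print(yaw,[tuple((np.array(proj('w4',np.append(c+x*u,z)))/.64).round(0)) for u,z in((.025,.105),(.01,.13),(-.02,.128),(-.028,.105))],
      [tuple((np.array(proj('scene0',np.append(c+x*u,z)))-(100,155)).round(1)*4) for u,z in((.025,.105),(-.003,.133),(-.028,.108))])
# ring
l,m=atz('w4',*P(472,68),.167),atz('w4',*P(534,73),.167); print('ring ends',l,m,(l+m)/2,np.degrees(np.arctan2(*(m-l)[1::-1])))
t=np.radians(85.7); print('ring expected',np.array([.6055,.0522])-.085*np.array([np.cos(t),np.sin(t)]))
# hook mask dark? print small gray patch
g=cv2.cvtColor(cv2.imread('pics/w4.png'),cv2.COLOR_BGR2GRAY)[208:256,244:276]
for i in range(0,48,2): print(208+i,' '.join(f'{v:3d}' for v in g[i]))
```

```text
base [ 0.55315381 -0.26573969  0.012     ] (array([ 0.5528, -0.2657,  0.0102]), np.float64(0.0019))
[ 0.5470826  -0.25083205  0.112     ] [ 0.56021795 -0.29125821  0.108     ] 0.04269440444736168 108.00012827361985
85 [(np.float64(414.0), np.float64(324.0)), (np.float64(411.0), np.float64(334.0)), (np.float64(402.0), np.float64(374.0)), (np.float64(400.0), np.float64(388.0))] [(np.float64(218.4), np.float64(122.8)), (np.float64(174.0), np.float64(87.6)), (np.float64(150.0), np.float64(102.4))]
92 [(np.float64(410.0), np.float64(323.0)), (np.float64(409.0), np.float64(334.0)), (np.float64(405.0), np.float64(374.0)), (np.float64(404.0), np.float64(389.0))] [(np.float64(220.4), np.float64(119.6)), (np.float64(174.0), np.float64(88.0)), (np.float64(148.0), np.float64(106.0))]
99 [(np.float64(406.0), np.float64(323.0)), (np.float64(407.0), np.float64(334.0)), (np.float64(408.0), np.float64(375.0)), (np.float64(408.0), np.float64(389.0))] [(np.float64(221.6), np.float64(116.0)), (np.float64(173.6), np.float64(88.4)), (np.float64(146.4), np.float64(109.6))]
106 [(np.float64(403.0), np.float
[... 2902 characters left out ...]
 108 103 107 110 112 117 129 145 152 155
246 134 133 130 117 105 101 104 108 109 109 109 111 111 109 110 107  96  93 101 109 113 115 109 106 108 111 116 127 139 151 155 158
248 133 134 130 126 118 109 105 109 109 111 112 115 111 113 114 109 100  91  95 105 115 114 110 108 110 120 132 142 148 150 150 151
250 130 130 131 129 129 127 120 113 108 109 108 111 111 113 112 111 106  96  93  97 104 105 109 114 129 142 146 150 153 149 150 149
252 129 130 129 130 130 132 130 126 124 122 121 118 115 112 113 116 116 111 111 114 118 125 134 142 147 151 151 152 153 152 151 151
254 133 133 132 131 130 131 131 134 133 134 135 137 139 142 142 143 143 143 143 145 147 148 150 150 147 150 152 153 154 153 153 151
```

Call:
move_arm(targets=[{"dx": 0.03, "dy": -0.11, "dz": -0.3, "rx": 0.18, "ry": 0.024, "rz": 0}, {"dx": 0.03, "dy": -0.11, "dz": -0.7, "rx": 0.18, "ry": 0.024, "rz": 0}, {"dx": 0.03, "dy": -0.11, "dz": -0.9, "rx": 0, "ry": 0, "rz": 0}, {"dx": 0.03, "dy": -0.11, "dz": -0.9, "rx": 0, "ry": 0, "rz": 0}, {"dx": 0.03, "dy": -0.11, "dz": -0.9, "rx": 0, "ry": 0, "rz": 0}, {"dx": 0.03, "dy": -0.11, "dz": -0.9, "rx": 0, "ry": 0, "rz": 0}, {"dx": 0.03, "dy": -0.11, "dz": -0.7, "rx": 0, "ry": 0, "rz": 0}, {"dx": 0.03, "dy": -0.11, "dz": -0.5, "rx": 0, "ry": 0, "rz": 0}, {"dx": 0, "dy": 0, "dz": -0.17, "rx": 0, "ry": 0, "rz": 0}, {"dx": 0, "dy": 0, "dz": 0, "rx": 0, "ry": 0, "rz": 0}])

```text
t: 19.45
tcp_pos: [0.5615, -0.3295, 0.1291]
tool_rot: [0.607, 0.692, 0.258, -0.294]
force: [0.1, 0.7, 0.1]
finger_gap: 0.599
gripper_force: 0.0
```

Run:
```python
from h import *
from scipy.spatial.transform import Rotation as Ro
s=sensors.sense(); print(s['t'],s['tcp_pos'],s['q'],Ro.from_quat(s['tool_rot']).as_matrix().round(3))
snap('wrist','w5'); print(proj('w5',(.5528,-.2655,.133)),proj('w5',(.5528,-.2655,.06)))
g=cv2.cvtColor(cv2.imread('pics/w5.png'),cv2.COLOR_BGR2GRAY)
for v in range(190,300,6): print(v,' '.join(f'{x:3d}' for x in g[v,220:300:2]))
```

```text
19.45 [ 0.56150964 -0.32953327  0.12911567] [-0.88215812  0.97331696  1.03639514  0.40557108  1.83053472 -1.05189041] [[-0.091  0.992 -0.093]
 [ 0.689  0.13   0.713]
 [ 0.719  0.001 -0.695]]
(np.float64(257.57990463153186), np.float64(154.58286060697887)) (np.float64(257.4484590719521), np.float64(201.4016439646219))
190 148 148 151 149 147 141 113  94  92  92  95  98 100  87  57  55  57  58  64  56  55  61  64  70  77  93  96  92  95  96  98  96  99  96  98 107 104 129 152 156
196 149 149 150 152 152 148 138 107  94  93  93  94  95  87  59  57  56  56  60  62  55  59  62  67  73  91  96  96  95  96  96 104 112 124 150 152 153 154 155 156
202 149 151 149 149 148 152 150 145 111  93  93  94  93  83  57  55  58  57  56  59  55  55  59  65  68  88  96  99 108 137 147 150 154 153 154 153 149 153 154 154
208 147 149 151 150 149 151 148 151 151 137  82  69  69  66  59  52  53  54  53  54  51  55  56  55  62  69  72  82  97 137 149 150 150 155 154 154 153 153 151 153
214 146 150 151 143 137 141 140 136 129  84  61  59  60  58  55  53  53  53  55  54  51  53  53  58  66  70  71  72  86 143 1
[... 1634 characters left out ...]
 154 157 155 154 155 152 150 151 152 155 158
280 151 151 149 150 148 148 151 156 153 152 153 152 153 152 154 151 152 155 160 157 157 155 153 153 150 149 154 159 157 154 152 153 153 153 152 151 153 156 161 159
286 153 153 155 157 155 153 155 154 154 154 153 152 153 154 154 154 151 150 152 154 152 150 156 159 154 154 156 152 150 148 151 151 151 152 153 155 155 155 155 151
292 146 151 155 154 153 153 154 154 154 152 150 151 155 155 154 152 151 148 150 152 152 149 148 151 151 150 152 156 156 158 156 153 154 149 139 142 141 141 137 134
298 154 153 152 151 149 152 159 156 151 151 149 150 150 150 152 150 152 151 151 150 149 154 155 156 154 154 154 152 155 154 155 155 144 140 137 136 136 134 137 136
```

The stem spans columns 247-269 at row 200, centre 258 against 257.4 predicted. The line-up is good, so I'll go in along the tool axis.

Call:
move_arm(targets=[{"dx": -0.02, "dy": 0.15, "dz": -0.15, "rx": 0, "ry": 0, "rz": 0}, {"dx": -0.045, "dy": 0.35, "dz": -0.34, "rx": 0, "ry": 0, "rz": 0}, {"dx": -0.05, "dy": 0.4, "dz": -0.39, "rx": 0, "ry": 0, "rz": 0}, {"dx": -0.05, "dy": 0.4, "dz": -0.39, "rx": 0, "ry": 0, "rz": 0}, {"dx": -0.05, "dy": 0.4, "dz": -0.39, "rx": 0, "ry": 0, "rz": 0}, {"dx": -0.05, "dy": 0.4, "dz": -0.39, "rx": 0, "ry": 0, "rz": 0}, {"dx": -0.05, "dy": 0.35, "dz": -0.34, "rx": 0, "ry": 0, "rz": 0}, {"dx": -0.03, "dy": 0.25, "dz": -0.25, "rx": 0, "ry": 0, "rz": 0}, {"dx": -0.02, "dy": 0.15, "dz": -0.16, "rx": 0, "ry": 0, "rz": 0}, {"dx": 0, "dy": 0, "dz": 0, "rx": 0, "ry": 0, "rz": 0}])

```text
t: 20.75
tcp_pos: [0.5523, -0.258, 0.0589]
tool_rot: [0.607, 0.692, 0.258, -0.294]
force: [-0.4, -0.4, 0.9]
finger_gap: 0.601
gripper_force: 0.0
```

Call:
move_arm(targets=[{"dx": 0, "dy": 0, "dz": 0, "rx": 0, "ry": 0, "rz": 0}, {"dx": 0, "dy": 0, "dz": 0, "rx": 0, "ry": 0, "rz": 0}, {"dx": 0, "dy": 0, "dz": 0, "rx": 0, "ry": 0, "rz": 0}, {"dx": 0, "dy": 0, "dz": 0, "rx": 0, "ry": 0, "rz": 0}, {"dx": 0, "dy": 0, "dz": 0, "rx": 0, "ry": 0, "rz": 0}, {"dx": 0, "dy": 0, "dz": 0, "rx": 0, "ry": 0, "rz": 0}, {"dx": 0, "dy": 0, "dz": 0.2, "rx": 0, "ry": 0, "rz": 0}, {"dx": 0, "dy": 0, "dz": 0.4, "rx": 0, "ry": 0, "rz": 0}, {"dx": 0, "dy": 0, "dz": 0.4, "rx": 0, "ry": 0, "rz": 0}, {"dx": 0, "dy": 0, "dz": 0.2, "rx": 0, "ry": 0, "rz": 0}], claw=0, newtons=80)

```text
t: 22.0
tcp_pos: [0.5526, -0.2584, 0.0899]
tool_rot: [0.607, 0.692, 0.258, -0.293]
force: [-0.4, -0.8, -2.8]
finger_gap: 0.175
gripper_force: 77.9
```

Run:
```python
from h import *
s=sensors.sense(); print(s['t'],s['tcp_pos'],s['tool_rot'],s['force'],s['finger_gap'])
snap('wrist','w6'); snap('scene','sc6'); snap('side','s6')
print(proj('w6',(.5519,-.2584,.059+.03)))
a=cv2.resize(cv2.imread('pics/w6.png')[80:260,170:350],(400,400)); 
b=cv2.resize(cv2.imread('pics/sc6.png')[150:230,95:175],(400,400),interpolation=cv2.INTER_CUBIC)
cv2.imwrite('pics/c6.png',np.hstack([a,b]))
```

```text
22.0 [ 0.55261787 -0.25841479  0.08993398] [ 0.6071103   0.69227151  0.25765706 -0.29289943] [-0.43511296 -0.8172221  -2.76212291] 0.17535667211212363
(np.float64(256.85739687277277), np.float64(247.6784681886742))
```

Call:
move_arm(targets=[{"dx": 0.18, "dy": 0.3, "dz": 0.4, "rx": 0, "ry": 0, "rz": 0}, {"dx": 0.18, "dy": 0.6, "dz": 0.4, "rx": 0, "ry": 0, "rz": 0}, {"dx": 0.18, "dy": 0.9, "dz": 0.4, "rx": 0, "ry": 0, "rz": -0.04}, {"dx": 0.18, "dy": 1, "dz": 0.34, "rx": 0, "ry": 0, "rz": -0.06}, {"dx": 0.18, "dy": 1, "dz": 0, "rx": 0, "ry": 0, "rz": -0.06}, {"dx": 0.18, "dy": 1, "dz": 0, "rx": 0, "ry": 0, "rz": -0.06}, {"dx": 0.18, "dy": 1, "dz": 0, "rx": 0, "ry": 0, "rz": -0.06}, {"dx": 0.18, "dy": 0.8, "dz": 0, "rx": 0, "ry": 0, "rz": -0.05}, {"dx": 0.18, "dy": 0.5, "dz": 0, "rx": 0, "ry": 0, "rz": 0}, {"dx": 0.18, "dy": 0.3, "dz": 0, "rx": 0, "ry": 0, "rz": 0}])

```text
t: 23.4
tcp_pos: [0.5977, -0.0721, 0.128]
tool_rot: [0.664, 0.638, 0.282, -0.27]
force: [-0.1, -1.0, -2.6]
finger_gap: 0.175
gripper_force: 78.0
```

Run:
```python
from h import *
from scipy.spatial.transform import Rotation as Ro
s=sensors.sense(); print(s['t'],s['tcp_pos'],s['force'],Ro.from_quat(s['tool_rot']).as_matrix().round(3))
for n in ('wrist','scene','side'): snap(n,'p7'+n)
T=s['tcp_pos']; hx=np.array([.044,.999,0]); eye=T-.0105*hx+[0,0,.049]; bar=np.array([.6003,-.0335,.167])
hy=np.array([-.999,.044,0])
for n in ('wrist','scene','side'):
    f='p7'+n; print(n,'eye',np.round(proj(f,eye)),'bar',np.round(proj(f,bar)),'ends',np.round(proj(f,bar+.02*hy)),np.round(proj(f,bar-.02*hy)),'nose',np.round(proj(f,eye+.025*hx)))
def crop(n,x,y,w,h,W,H):
    t=cv2.resize(cv2.imread(f'pics/p7{n}.png')[y:y+h,x:x+w],(W,H),interpolation=cv2.INTER_CUBIC)
    for k in range(0,w,10): cv2.line(t,(k*W//w,0),(k*W//w,8),(0,255,255),1)
    for k in range(0,h,10): cv2.line(t,(0,k*H//h),(8,k*H//h),(0,255,255),1)
    return t
E_=np.round(proj('p7wrist',eye)).astype(int);print(E_)
a=crop('wrist',190,120,120,180,400,600)
u=np.round(proj('p7scene',eye)).astype(int); b=crop('scene',u[0]-25,u[1]-28,80,60,400,300)
w=np.round(proj('p7side',eye)).astype(int); c=crop('side',w[0]-40,w[1]-30,80,60,400,300)
print('scene org',u-[25,28],'side org',w-[40,30])
cv2.imwrite('pics/c7.png',np.hstack([a,np.vstack([b,c])]))
```

```text
23.4 [ 0.59771823 -0.07214034  0.12801322] [-0.05111122 -1.02247654 -2.59469705] [[ 0.028  0.999  0.03 ]
 [ 0.694 -0.041  0.718]
 [ 0.719  0.001 -0.695]]
wrist eye [258. 237.] bar [260. 155.] ends [223. 155.] [298. 155.] nose [259. 185.]
scene eye [200. 191.] bar [219. 198.] ends [221. 192.] [216. 204.] nose [210. 193.]
side eye [253. 144.] bar [244. 154.] ends [249. 156.] [239. 152.] nose [249. 148.]
[258 237]
scene org [175 163] side org [213 114]
```

View pics/c7.png

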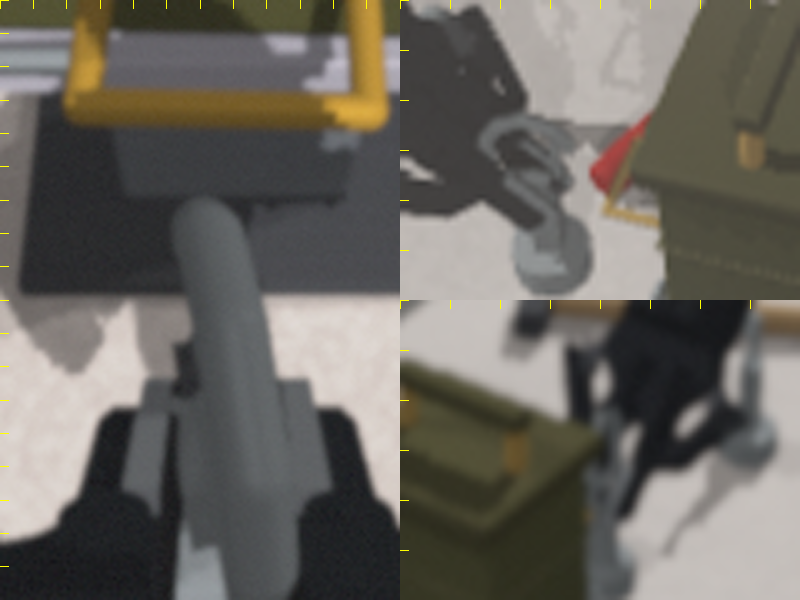

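c7 shows the wrist view with the ring bar from native (212,151) to (302,154) and the hook's nose at (252,181). The hook line is turned about 9° from the tool. In the scene view the base is at (205,213). I'll check the height and roll by projecting the hook model.

Run:
```python
from h import *
T=np.array([.5977,-.0721,.128])
for yaw in (87.6,96):
    a=np.radians(87.6); h0=np.array([np.cos(a),np.sin(a),0]); t=np.radians(yaw); hx=np.array([np.cos(t),np.sin(t),0])
    g=T-.0075*h0-[0,0,.007]
    P={'base bot':(0,-.052),'base top c':(0,-.028),'stem top':(0,.027),'foot rear':(-.024,.029),'rear':(-.028,.056),'bow':(-.003,.081),'nose out':(.022,.06),'nose tip':(.02,.053),'gate hinge':(.01,.03),'foot front':(.02,.03)}
    for k,(x,z) in P.items():
        w=g+x*hx+[0,0,z]; u=np.array(proj('p7scene',w)); v=np.array(proj('p7side',w)); q=np.array(proj('p7wrist',w))
        print(yaw,k,'scene c7',((u-[175,163])*5+[400,0]).round(),'side c7',((v-[213,114])*5+[400,300]).round(),'wrist c7',((q-[190,120])*10/3).round())
l,r=[atz('p7wrist',190+x*.3,120+y*.3,.167) for x,y in((75,105),(375,112))]; print('ring',l,r,(l+r)/2)
```

```text
87.6 base bot scene c7 [554. 263.] side c7 [601. 588.] wrist c7 [226. 531.]
87.6 base top c scene c7 [549. 237.] side c7 [601. 559.] wrist c7 [226. 509.]
87.6 stem top scene c7 [538. 176.] side c7 [600. 488.] wrist c7 [227. 433.]
87.6 foot rear scene c7 [495. 164.] side c7 [622. 467.] wrist c7 [227. 598.]
87.6 rear scene c7 [481. 131.] side c7 [625. 428.] wrist c7 [228. 606.]
87.6 bow scene c7 [521. 110.] side c7 [602. 414.] wrist c7 [230. 309.]
87.6 nose out scene c7 [572. 146.] side c7 [579. 462.] wrist c7 [228. 201.]
87.6 nose tip scene c7 [570. 154.] side c7 [581. 470.] wrist c7 [228. 240.]
87.6 gate hinge scene c7 [556. 177.] side c7 [591. 493.] wrist c7 [227. 365.]
87.6 foot front scene c7 [574. 181.] side c7 [581. 501.] wrist c7 [227. 307.]
96 base bot scene c7 [554. 263.] side c7 [601. 588.] wrist c7 [226. 531.]
96 base top c scene c7 [549. 237.] side c7 [601. 559.] wrist c7 [226. 509.]
96 stem top scene c7 [538. 176.] side c7 [600. 488.] wrist c7 [227. 433.]
96 foot rear scene c7 [493. 170.] side c7 [617. 465.] wrist c7 [252. 596.]
96 rear scene c7 [479. 137.] side c7 [620. 426.] wrist c7 [265. 603.]
96 bow scene c7 [521. 111.] side c7 [601. 413.] wrist c7 [234. 309.]
96 nose out scene c7 [574. 141.] side c7 [583. 464.] wrist c7 [204. 203.]
96 nose tip scene c7 [571. 149.] side c7 [585. 472.] wrist c7 [207. 241.]
96 gate hinge scene c7 [557. 174.] side c7 [593. 493.] wrist c7 [218. 366.]
96 foot front scene c7 [576. 176.] side c7 [586. 502.] wrist c7 [209. 308.]
ring [ 0.57484777 -0.03030428  0.167     ] [ 0.62291701 -0.03357803  0.167     ] [ 0.59888239 -0.03194115  0.167     ]
```

Call:
move_arm(targets=[{"dx": 0, "dy": 0, "dz": 0.12, "rx": 0, "ry": 0, "rz": -0.11}, {"dx": 0.05, "dy": 0, "dz": 0, "rx": 0, "ry": 0, "rz": -0.11}, {"dx": 0.05, "dy": 0.2, "dz": 0, "rx": 0, "ry": 0, "rz": -0.11}, {"dx": 0.05, "dy": 0.2, "dz": 0, "rx": 0, "ry": 0, "rz": 0}, {"dx": 0, "dy": 0.2, "dz": 0, "rx": 0, "ry": 0, "rz": 0}, {"dx": 0, "dy": 0.2, "dz": 0, "rx": 0, "ry": 0, "rz": 0}, {"dx": 0, "dy": 0.2, "dz": 0, "rx": 0, "ry": 0, "rz": 0}, {"dx": 0, "dy": 0, "dz": 0, "rx": 0, "ry": 0, "rz": 0}, {"dx": 0, "dy": 0, "dz": 0, "rx": 0, "ry": 0, "rz": 0}, {"dx": 0, "dy": 0, "dz": 0, "rx": 0, "ry": 0, "rz": 0}])

```text
t: 24.8
tcp_pos: [0.6012, -0.0484, 0.1305]
tool_rot: [0.717, 0.577, 0.304, -0.245]
force: [-0.5, -0.9, -2.6]
finger_gap: 0.171
gripper_force: 78.0
```

Run:
```python
from h import *
s=sensors.sense(); print(s['t'],s['tcp_pos'],s['force'],s['tool_rot'])
snap('wrist','p8wrist')
T=s['tcp_pos'];a=np.radians(77.6);t=np.radians(86)
hx=np.array([np.cos(t),np.sin(t),0]);g=T-.0075*np.array([np.cos(a),np.sin(a),0])-[0,0,.007]; eye=g-.003*hx+[0,0,.056]
b=np.array([.599,-.032,.167]); d=b-eye; print('bar in eye',d@hx,d@np.array([-hx[1],hx[0],0]),d[2])
im=cv2.imread('pics/p8wrist.png'); hsv=cv2.cvtColor(im,cv2.COLOR_BGR2HSV)
m=cv2.inRange(hsv,(15,120,60),(32,255,255)); ys,xs=np.nonzero(m[100:260,150:370]); print('gold rows',np.bincount(ys).nonzero()[0][[0,-1]]+100,'cols',xs.min()+150,xs.max()+150)
print('pred nose',proj('p8wrist',eye+.025*hx+[0,0,.004]),'bar ends',proj('p8wrist',b+[.023,0,0]),proj('p8wrist',b-[.023,0,0]))
g=cv2.cvtColor(im,cv2.COLOR_BGR2GRAY)
for v in range(150,260,8): print(v,' '.join(f'{x:3d}' for x in g[v,200:310:3]))
```

```text
24.8 [ 0.60116143 -0.04837706  0.13052777] [-0.45255005 -0.8583349  -2.58898489] [ 0.71705771  0.57729191  0.30440725 -0.24474172]
bar in eye 0.02660593512996988 0.002202950888432079 -0.012527765925927664
gold rows [104 208] cols 191 369
pred nose (np.float64(251.2734679279268), np.float64(180.82750119546841)) bar ends (np.float64(291.3883171552095), np.float64(186.99460629080755)) (np.float64(201.28371083204476), np.float64(204.30156460568244))
150  82  57  45  44  62  68  73  80  78  76  81  81  82  86  85  85  86  85  88  88  87  85  61  53  53  83 111 146 165 140  85  87  87  86  86  86  86
158  84  66  50  51  49  51  53  60  67  52  52  53  52  84  87  85  84  87  87  88  93  88  72  78 133 158 137 124 156 165 178 183 121 111 121 135 145
166  84  79  80  92  97 101 105 107 110 111 108 111 115 185 188 183 175 157 149 129 120 111 110 115 184 207 203 119 138 162 165 182 157 144 159 163 170
174  85  84 111 111 111 112 111 111 108 108 105 104 104 103 104 127 127 157 158 179 176 171 167 144 141 122 130  93 118 148 166 144  83  84 178 220 219
182  85  82 103 101  98  92  87  84  74  7
[... 777 characters left out ...]
  52  57  73  85  97 114 183 184 183 166 101  84  87  87  91 103 120 140 172 175 191 200 215
230  73  73  75  74  78  78  75  54  55  52  51  50  53  57  59  50  55  80  85  91 106 107 133 176 176 222 224 226 224 227 226 224 225 224 222 224 223
238 160 176 196 189 198 200 210 215 219 209 163  94  85  85  59  53  66  80  84  89 101 106 106 118 109 101 108 111 199 227 226 227 221 223 225 222 222
246 225 225 220 219 219 220 200  52  31  33  64  89  94  95  44  81  85  80  81  85  95 104 105 106 108  99 109 108 101  40  37  42 141 222 223 223 223
254 218 217 221 223 225 219  68  32  27  43 105 110 109  72  49  84  86  82  82  85  90 102 107 106 109 106 107 109 109  76  38  40  37 187 222 223 223
```

Call:
move_arm(targets=[{"dx": 0, "dy": 0.15, "dz": 0, "rx": 0, "ry": 0, "rz": 0}, {"dx": 0, "dy": 0.15, "dz": 0, "rx": 0, "ry": 0, "rz": 0}, {"dx": 0, "dy": 0.15, "dz": 0, "rx": 0, "ry": 0, "rz": 0}, {"dx": 0, "dy": 0.15, "dz": 0, "rx": 0, "ry": 0, "rz": 0}, {"dx": 0, "dy": 0, "dz": 0, "rx": 0, "ry": 0, "rz": 0}, {"dx": 0, "dy": 0, "dz": 0, "rx": 0, "ry": 0, "rz": 0}, {"dx": 0, "dy": 0, "dz": 0, "rx": 0, "ry": 0, "rz": 0}, {"dx": 0, "dy": 0, "dz": 0, "rx": 0, "ry": 0, "rz": 0}, {"dx": 0, "dy": 0, "dz": 0, "rx": 0, "ry": 0, "rz": 0}, {"dx": 0, "dy": 0, "dz": 0, "rx": 0, "ry": 0, "rz": 0}])

```text
t: 26.1
tcp_pos: [0.6011, -0.0333, 0.1305]
tool_rot: [0.717, 0.577, 0.304, -0.245]
force: [0.1, -3.0, -4.2]
finger_gap: 0.176
gripper_force: 78.3
```

Call:
move_arm(targets=[{"dx": 0, "dy": 0.15, "dz": 0, "rx": 0, "ry": 0, "rz": 0}, {"dx": 0, "dy": 0.15, "dz": 0, "rx": 0, "ry": 0, "rz": 0}, {"dx": 0, "dy": 0.15, "dz": 0, "rx": 0, "ry": 0, "rz": 0}, {"dx": 0, "dy": 0.15, "dz": 0, "rx": 0, "ry": 0, "rz": 0}, {"dx": 0, "dy": 0.15, "dz": 0, "rx": 0, "ry": 0, "rz": 0}, {"dx": 0, "dy": 0, "dz": 0, "rx": 0, "ry": 0, "rz": 0}, {"dx": 0, "dy": 0, "dz": 0, "rx": 0, "ry": 0, "rz": 0}, {"dx": 0, "dy": 0, "dz": 0, "rx": 0, "ry": 0, "rz": 0}, {"dx": 0, "dy": 0, "dz": 0, "rx": 0, "ry": 0, "rz": 0}, {"dx": 0, "dy": 0, "dz": 0, "rx": 0, "ry": 0, "rz": 0}])

```text
t: 27.35
tcp_pos: [0.601, -0.0145, 0.1305]
tool_rot: [0.717, 0.577, 0.304, -0.245]
force: [-0.9, -0.8, -4.0]
finger_gap: 0.176
gripper_force: 78.2
```

Run:
```python
from h import *
s=sensors.sense(); print(s['t'],s['tcp_pos'],s['force'],s['tool_rot'])
snap('wrist','p9wrist')
T=s['tcp_pos'];a=np.radians(77.6);t=np.radians(86)
hx=np.array([np.cos(t),np.sin(t),0]);g=T-.0075*np.array([np.cos(a),np.sin(a),0])-[0,0,.007]; eye=g-.003*hx+[0,0,.056]
b=np.array([.599,-.032,.167]); d=b-eye; print('bar in eye',d@hx,d@np.array([-hx[1],hx[0],0]),d[2])
print('bar ends',proj('p9wrist',b+[.023,0,0]),proj('p9wrist',b-[.023,0,0]))
im=cv2.imread('pics/p9wrist.png'); hsv=cv2.cvtColor(im,cv2.COLOR_BGR2HSV)
m=cv2.inRange(hsv,(15,110,50),(32,255,255))
for c in (205,215,225,235,275,285,295,305): 
    r=np.nonzero(m[180:330,c])[0]+180; print(c,r.min() if len(r) else None,r.max() if len(r) else None,len(r))
```

```text
27.35 [ 0.60099012 -0.01446056  0.13053451] [-0.93543115 -0.79319284 -3.96305263] [ 0.71702462  0.57726515  0.30436575 -0.24495333]
bar in eye -0.007215991647217235 -0.00033383515431007914 -0.012534514482212239
bar ends (np.float64(312.0669255301889), np.float64(250.8110851280053)) (np.float64(210.92287917757415), np.float64(272.9107635905144))
205 180 263 84
215 249 262 14
225 246 261 16
235 246 258 13
275 240 242 3
285 238 251 14
295 180 251 29
305 180 249 69
```

Run:
```python
from h import *
snap('scene','p9scene'); snap('side','p9side')
for n,(x,y,w,h) in (('scene',(228,160,50,40)),('side',(180,120,50,45))):
    for f0 in ('p7',):
        a=cv2.imread(f'pics/{f0}{n}.png')[y:y+h,x:x+w]; b=cv2.imread(f'pics/p9{n}.png')
        up=lambda i:cv2.resize(i,None,fx=4,fy=4,interpolation=cv2.INTER_CUBIC)
        A=up(a); B=up(b[y-8:y+h+8,x-8:x+w+8]); r=cv2.matchTemplate(B,A,cv2.TM_CCOEFF_NORMED); _,v,_,p=cv2.minMaxLoc(r); print(n,v,(np.array(p)/4-8))
print('px per 5mm +y: scene',np.subtract(proj('p9scene',(.605,.057,.27)),proj('p9scene',(.605,.052,.27))),'side',np.subtract(proj('p9side',(.605,.057,.27)),proj('p9side',(.605,.052,.27))))
```

```text
scene 0.9456337094306946 [3.5  0.25]
side 0.9776436686515808 [-1.75  0.75]
px per 5mm +y: scene [2.09119942 0.36569442] side [-1.03529331  0.90390785]
```

The template match shows the case slid about 6 mm to the back wall, within the nest's total play. The bar is therefore not yet far enough inside the hook, so I'll push about 7 mm more and measure again.

Call:
move_arm(targets=[{"dx": 0, "dy": 0.08, "dz": 0, "rx": 0, "ry": 0, "rz": 0}, {"dx": 0, "dy": 0.08, "dz": 0, "rx": 0, "ry": 0, "rz": 0}, {"dx": 0, "dy": 0.08, "dz": 0, "rx": 0, "ry": 0, "rz": 0}, {"dx": 0, "dy": 0.04, "dz": 0, "rx": 0, "ry": 0, "rz": 0}, {"dx": 0, "dy": 0, "dz": 0, "rx": 0, "ry": 0, "rz": 0}, {"dx": 0, "dy": 0, "dz": 0, "rx": 0, "ry": 0, "rz": 0}, {"dx": 0, "dy": 0, "dz": 0, "rx": 0, "ry": 0, "rz": 0}, {"dx": 0, "dy": 0, "dz": 0, "rx": 0, "ry": 0, "rz": 0}, {"dx": 0, "dy": 0, "dz": 0, "rx": 0, "ry": 0, "rz": 0}, {"dx": 0, "dy": 0, "dz": 0, "rx": 0, "ry": 0, "rz": 0}])

```text
t: 28.75
tcp_pos: [0.6011, -0.0075, 0.1306]
tool_rot: [0.717, 0.577, 0.304, -0.245]
force: [0.3, 0.7, -4.7]
finger_gap: 0.175
gripper_force: 78.2
```

```bash
cat > m.py <<'E'
from h import *
import sys
k=sys.argv[1]; s=sensors.sense(); print(s['t'],s['tcp_pos'],s['force'])
for n in ('wrist','scene','side'): snap(n,k+n)
T=s['tcp_pos'];a=np.radians(77.6);t=np.radians(86)
hx=np.array([np.cos(t),np.sin(t),0]);g=T-.0075*np.array([np.cos(a),np.sin(a),0])-[0,0,.007]; eye=g-.003*hx+[0,0,.056]
im=cv2.imread(f'pics/{k}wrist.png'); hsv=cv2.cvtColor(im,cv2.COLOR_BGR2HSV); m=cv2.inRange(hsv,(15,110,50),(32,255,255))
for c in (217,222,227,232,237,280,285,290):
    r=np.nonzero(m[200:330,c])[0]+200
    if len(r)>5:
        p=atz(k+'wrist',c,(r.min()+r.max())/2,.168); d=p-eye; print(c,r.min(),r.max(),'bar in eye x %.4f y %.4f'%(d@hx,d@[-hx[1],hx[0],0]), p[:2].round(4))
up=lambda i:cv2.resize(i,None,fx=4,fy=4,interpolation=cv2.INTER_CUBIC)
for n,(x,y,w,h) in (('scene',(228,160,50,40)),('side',(180,120,50,45))):
    A=up(cv2.imread(f'pics/p7{n}.png')[y:y+h,x:x+w]); B=up(cv2.imread(f'pics/{k}{n}.png')[y-8:y+h+8,x-8:x+w+8]); _,v,_,p=cv2.minMaxLoc(cv2.matchTemplate(B,A,cv2.TM_CCOEFF_NORMED)); print(n,round(v,3),np.array(p)/4-8)
E
python3 m.py p10
python3 - <<'E'
# same bar read-out on earlier pictures for reference
from h import *
for k,cs in (('p8',(210,220,230,280)),('p9',(217,227,237,285))):
    im=cv2.imread(f'pics/{k}wrist.png'); m=cv2.inRange(cv2.cvtColor(im,cv2.COLOR_BGR2HSV),(15,110,50),(32,255,255))
    for c in cs:
        r=np.nonzero(m[185:300,c])[0]+185
        if len(r): print(k,c,r.min(),r.max(),atz(k+'wrist',c,(r.min()+r.max())/2,.168)[:2])
E
```

```text
28.75 [ 0.60108261 -0.00748928  0.13056763] [ 0.27548863  0.67389939 -4.74840816]
217 265 280 bar in eye x -0.0092 y 0.0199 [ 0.5788 -0.0256]
222 264 280 bar in eye x -0.0093 y 0.0177 [ 0.5809 -0.0259]
227 264 279 bar in eye x -0.0094 y 0.0156 [ 0.5831 -0.0261]
232 264 278 bar in eye x -0.0095 y 0.0134 [ 0.5852 -0.0264]
237 263 277 bar in eye x -0.0094 y 0.0112 [ 0.5874 -0.0264]
280 257 270 bar in eye x -0.0094 y -0.0077 [ 0.6063 -0.0277]
285 256 270 bar in eye x -0.0095 y -0.0100 [ 0.6085 -0.0279]
290 254 269 bar in eye x -0.0091 y -0.0123 [ 0.6109 -0.0278]
scene 0.946 [3.5  0.25]
side 0.98 [-1.75  0.75]
p8 210 195 206 [ 0.58055332 -0.03136155]
p8 220 194 205 [ 0.58544043 -0.03186136]
p8 230 193 204 [ 0.59034715 -0.03236318]
p8 280 186 197 [ 0.61546411 -0.03380385]
p9 217 248 262 [ 0.57981111 -0.02504613]
p9 227 246 260 [ 0.58430444 -0.02510106]
p9 237 245 258 [ 0.58878917 -0.0253808 ]
p9 285 238 251 [ 0.61063133 -0.02683508]
```

Call:
move_arm(targets=[{"dx": 0, "dy": 0, "dz": -0.1, "rx": 0, "ry": 0, "rz": 0}, {"dx": 0, "dy": 0, "dz": -0.1, "rx": 0, "ry": 0, "rz": 0}, {"dx": 0, "dy": 0, "dz": -0.1, "rx": 0, "ry": 0, "rz": 0}, {"dx": 0, "dy": 0, "dz": -0.1, "rx": 0, "ry": 0, "rz": 0}, {"dx": 0, "dy": 0, "dz": -0.1, "rx": 0, "ry": 0, "rz": 0}, {"dx": 0, "dy": 0, "dz": -0.1, "rx": 0, "ry": 0, "rz": 0}, {"dx": 0, "dy": 0, "dz": -0.1, "rx": 0, "ry": 0, "rz": 0}, {"dx": 0, "dy": 0, "dz": -0.1, "rx": 0, "ry": 0, "rz": 0}, {"dx": 0, "dy": 0, "dz": 0, "rx": 0, "ry": 0, "rz": 0}, {"dx": 0, "dy": 0, "dz": 0, "rx": 0, "ry": 0, "rz": 0}])

```text
t: 30.15
tcp_pos: [0.602, -0.009, 0.1118]
tool_rot: [0.717, 0.577, 0.305, -0.244]
force: [-2.4, -7.1, 5.7]
finger_gap: 0.178
gripper_force: 78.6
```

```bash
python3 m.py p11
```

```text
30.15 [ 0.60200467 -0.00896853  0.11178032] [-2.41527179 -7.07929003  5.7446726 ]
217 269 286 bar in eye x -0.0152 y 0.0181 [ 0.5811 -0.0332]
222 268 285 bar in eye x -0.0151 y 0.0163 [ 0.5829 -0.0332]
227 268 284 bar in eye x -0.0152 y 0.0144 [ 0.5847 -0.0334]
232 268 283 bar in eye x -0.0153 y 0.0126 [ 0.5865 -0.0337]
237 267 282 bar in eye x -0.0152 y 0.0108 [ 0.5883 -0.0337]
280 260 276 bar in eye x -0.0152 y -0.0051 [ 0.6042 -0.0348]
285 260 275 bar in eye x -0.0153 y -0.0069 [ 0.606 -0.035]
290 258 274 bar in eye x -0.0150 y -0.0088 [ 0.6079 -0.0349]
scene 0.92 [-2.5 -2. ]
side 0.964 [ 1.75 -2.  ]
```

The bar has bound on the hook's rear upper corner, and the load is tipping the case slightly forward. I'll relieve it by raising a little and drawing the hook back so the bar sits mid-bow.

Call:
move_arm(targets=[{"dx": 0, "dy": -0.06, "dz": 0.06, "rx": 0, "ry": 0, "rz": 0}, {"dx": 0, "dy": -0.06, "dz": 0.06, "rx": 0, "ry": 0, "rz": 0}, {"dx": 0, "dy": -0.06, "dz": 0.04, "rx": 0, "ry": 0, "rz": 0}, {"dx": 0, "dy": -0.06, "dz": 0, "rx": 0, "ry": 0, "rz": 0}, {"dx": 0, "dy": 0, "dz": 0, "rx": 0, "ry": 0, "rz": 0}, {"dx": 0, "dy": 0, "dz": 0, "rx": 0, "ry": 0, "rz": 0}, {"dx": 0, "dy": 0, "dz": 0, "rx": 0, "ry": 0, "rz": 0}, {"dx": 0, "dy": 0, "dz": 0, "rx": 0, "ry": 0, "rz": 0}, {"dx": 0, "dy": 0, "dz": 0, "rx": 0, "ry": 0, "rz": 0}, {"dx": 0, "dy": 0, "dz": 0, "rx": 0, "ry": 0, "rz": 0}])

```text
t: 31.55
tcp_pos: [0.6011, -0.0134, 0.1145]
tool_rot: [0.717, 0.577, 0.304, -0.245]
force: [0.0, 0.3, -2.3]
finger_gap: 0.175
gripper_force: 78.1
```

```bash
python3 m.py p12
```

```text
31.55 [ 0.60108637 -0.01343591  0.11454953] [ 0.01247968  0.30540589 -2.27459549]
217 252 267 bar in eye x -0.0080 y 0.0177 [ 0.5811 -0.0305]
222 250 266 bar in eye x -0.0077 y 0.0158 [ 0.583  -0.0303]
227 249 264 bar in eye x -0.0074 y 0.0138 [ 0.585  -0.0302]
232 249 263 bar in eye x -0.0075 y 0.0119 [ 0.5869 -0.0304]
237 249 262 bar in eye x -0.0076 y 0.0100 [ 0.5888 -0.0306]
280 242 256 bar in eye x -0.0074 y -0.0069 [ 0.6056 -0.0317]
285 241 255 bar in eye x -0.0073 y -0.0089 [ 0.6076 -0.0317]
290 241 256 bar in eye x -0.0078 y -0.0108 [ 0.6095 -0.0323]
scene 0.996 [0.5 0. ]
side 0.999 [-0.25  0.25]
```

Call:
move_arm(targets=[{"dx": 0, "dy": -0.06, "dz": 0, "rx": 0, "ry": 0, "rz": 0}, {"dx": 0, "dy": -0.06, "dz": -0.04, "rx": 0, "ry": 0, "rz": 0}, {"dx": 0, "dy": -0.06, "dz": -0.04, "rx": 0, "ry": 0, "rz": 0}, {"dx": 0, "dy": 0, "dz": -0.04, "rx": 0, "ry": 0, "rz": 0}, {"dx": 0, "dy": 0, "dz": -0.04, "rx": 0, "ry": 0, "rz": 0}, {"dx": 0, "dy": 0, "dz": -0.04, "rx": 0, "ry": 0, "rz": 0}, {"dx": 0, "dy": 0, "dz": 0, "rx": 0, "ry": 0, "rz": 0}, {"dx": 0, "dy": 0, "dz": 0, "rx": 0, "ry": 0, "rz": 0}, {"dx": 0, "dy": 0, "dz": 0, "rx": 0, "ry": 0, "rz": 0}, {"dx": 0, "dy": 0, "dz": 0, "rx": 0, "ry": 0, "rz": 0}])

```text
t: 32.95
tcp_pos: [0.6011, -0.018, 0.1096]
tool_rot: [0.717, 0.577, 0.304, -0.245]
force: [-0.9, -0.5, -2.3]
finger_gap: 0.174
gripper_force: 78.1
```

```bash
python3 m.py p13
```

```text
32.95 [ 0.60111918 -0.0179876   0.1096182 ] [-0.91155585 -0.4972426  -2.32962411]
217 236 251 bar in eye x -0.0033 y 0.0167 [ 0.5824 -0.0304]
222 235 250 bar in eye x -0.0032 y 0.0148 [ 0.5843 -0.0305]
227 234 250 bar in eye x -0.0033 y 0.0130 [ 0.5861 -0.0307]
232 233 248 bar in eye x -0.0030 y 0.0110 [ 0.5881 -0.0305]
237 233 247 bar in eye x -0.0030 y 0.0092 [ 0.5899 -0.0307]
280 227 241 bar in eye x -0.0030 y -0.0073 [ 0.6064 -0.0319]
285 226 241 bar in eye x -0.0031 y -0.0092 [ 0.6083 -0.0321]
290 225 241 bar in eye x -0.0032 y -0.0112 [ 0.6102 -0.0323]
scene 0.996 [0.5 0. ]
side 0.999 [-0.25  0.25]
```

Call:
move_arm(targets=[{"dx": 0, "dy": 0, "dz": -0.03, "rx": 0, "ry": 0, "rz": 0}, {"dx": 0, "dy": 0, "dz": -0.03, "rx": 0, "ry": 0, "rz": 0}, {"dx": 0, "dy": 0, "dz": -0.03, "rx": 0, "ry": 0, "rz": 0}, {"dx": 0, "dy": 0, "dz": -0.03, "rx": 0, "ry": 0, "rz": 0}, {"dx": 0, "dy": 0, "dz": 0, "rx": 0, "ry": 0, "rz": 0}, {"dx": 0, "dy": 0, "dz": 0, "rx": 0, "ry": 0, "rz": 0}, {"dx": 0, "dy": 0, "dz": 0, "rx": 0, "ry": 0, "rz": 0}, {"dx": 0, "dy": 0, "dz": 0, "rx": 0, "ry": 0, "rz": 0}, {"dx": 0, "dy": 0, "dz": 0, "rx": 0, "ry": 0, "rz": 0}, {"dx": 0, "dy": 0, "dz": 0, "rx": 0, "ry": 0, "rz": 0}])

```text
t: 34.35
tcp_pos: [0.6011, -0.0179, 0.1066]
tool_rot: [0.717, 0.577, 0.304, -0.245]
force: [-0.1, 0.1, -2.8]
finger_gap: 0.179
gripper_force: 78.1
```

Call:
move_arm(targets=[{"dx": 0, "dy": 0, "dz": 0, "rx": 0, "ry": 0, "rz": 0}, {"dx": 0, "dy": 0, "dz": 0, "rx": 0, "ry": 0, "rz": 0}, {"dx": 0, "dy": 0, "dz": 0, "rx": 0, "ry": 0, "rz": 0}, {"dx": 0, "dy": 0, "dz": 0, "rx": 0, "ry": 0, "rz": 0}, {"dx": 0, "dy": 0, "dz": 0, "rx": 0, "ry": 0, "rz": 0}, {"dx": -0.03, "dy": -0.14, "dz": 0.14, "rx": 0, "ry": 0, "rz": 0}, {"dx": -0.06, "dy": -0.28, "dz": 0.28, "rx": 0, "ry": 0, "rz": 0}, {"dx": -0.09, "dy": -0.42, "dz": 0.42, "rx": 0, "ry": 0, "rz": 0}, {"dx": -0.12, "dy": -0.56, "dz": 0.56, "rx": 0, "ry": 0, "rz": 0}, {"dx": -0.12, "dy": -0.56, "dz": 0.56, "rx": 0, "ry": 0, "rz": 0}], claw=70)

```text
t: 35.6
tcp_pos: [0.5906, -0.0684, 0.1568]
tool_rot: [0.717, 0.577, 0.305, -0.244]
force: [0.5, 0.8, 0.4]
finger_gap: 0.698
gripper_force: 0.0
```

Call:
move_arm(targets=[{"dx": -0.15, "dy": -0.7, "dz": 0.7, "rx": 0, "ry": 0, "rz": 0}, {"dx": -0.15, "dy": -0.7, "dz": 0.7, "rx": 0, "ry": 0, "rz": 0}, {"dx": -0.15, "dy": -0.7, "dz": 0.7, "rx": 0, "ry": 0, "rz": 0}, {"dx": -0.1, "dy": -0.4, "dz": 0.4, "rx": 0, "ry": 0, "rz": 0}, {"dx": 0, "dy": 0, "dz": 0, "rx": 0, "ry": 0, "rz": 0}, {"dx": 0, "dy": 0, "dz": 0, "rx": 0, "ry": 0, "rz": 0}, {"dx": 0, "dy": 0, "dz": 0, "rx": 0, "ry": 0, "rz": 0}, {"dx": 0, "dy": 0, "dz": 0, "rx": 0, "ry": 0, "rz": 0}, {"dx": 0, "dy": 0, "dz": 0, "rx": 0, "ry": 0, "rz": 0}, {"dx": 0, "dy": 0, "dz": 0, "rx": 0, "ry": 0, "rz": 0}])

```text
t: 36.85
tcp_pos: [0.5768, -0.1293, 0.2179]
tool_rot: [0.717, 0.577, 0.304, -0.245]
force: [0.8, 0.1, -0.2]
finger_gap: 0.701
gripper_force: 0.0
```

```bash
cat > d.py <<'E'
from h import *
import sys
k=sys.argv[1]; s=sensors.sense(); print(s['t'],s['tcp_pos'],s['force'])
for n in ('wrist','scene','side'): snap(n,k+n)
up=lambda i:cv2.resize(i,None,fx=4,fy=4,interpolation=cv2.INTER_CUBIC)
for n,(x,y,w,h) in (('scene',(228,160,50,40)),('side',(180,120,50,45))):
    A=up(cv2.imread(f'pics/p7{n}.png')[y:y+h,x:x+w]); B=up(cv2.imread(f'pics/{k}{n}.png')[y-8:y+h+8,x-8:x+w+8]); _,v,_,p=cv2.minMaxLoc(cv2.matchTemplate(B,A,cv2.TM_CCOEFF_NORMED)); print(n,round(v,3),np.array(p)/4-8)
# predicted weight base when hanging: bar at eye(-3,12)
b=np.array([.5975,-.0315,.167]); hx=np.array([.07,.998,0]); g=b+.006*hx-[0,0,.068]
for n in ('scene','side'):
    for nm,z in (('base',-.04),('stem',0.),('bow',.08)): print(n,nm,np.round(proj(k+n,g+[0,0,z]),1))
E
python3 d.py p15
```

```text
36.85 [ 0.57683706 -0.12928671  0.21792404] [ 0.77542681  0.09405996 -0.24304088]
scene 0.996 [0.5 0. ]
side 0.999 [-0.25  0.25]
scene base [224.9 221.3]
scene stem [223.9 213. ]
scene bow [221.7 194.8]
side base [243.9 183.4]
side stem [243.7 173.4]
side bow [243.1 152.5]
```

```bash
python3 d.py p16 | head -1
python3 - <<'E'
from h import *
for n,ref,(x,y,w,h) in (('scene','sc2',(195,190,50,50)),('side','s2',(228,140,40,64))):
    a=cv2.imread(f'pics/{ref}.png').astype(int); b=cv2.imread(f'pics/p16{n}.png').astype(int); c=cv2.imread(f'pics/p15{n}.png').astype(int)
    print(n,'motion p15-p16',np.abs(b-c)[y:y+h,x:x+w].max())
    d=(np.abs(a-b).max(2)>28)[y:y+h,x:x+w]
    for i in range(0,h,2): print(y+i,''.join('#' if v else '.' for v in d[i]))
im=cv2.cvtColor(cv2.imread('pics/p16wrist.png'),cv2.COLOR_BGR2HSV)
print('wrist pred bar',proj('p16wrist',(.5975,-.0315,.167)),'stem',proj('p16wrist',(.598,-.0255,.099)),'base',proj('p16wrist',(.598,-.0255,.06)))
g=cv2.cvtColor(cv2.imread('pics/p16wrist.png'),cv2.COLOR_BGR2GRAY)
for v in range(60,200,6): print(v,' '.join(f'{x:3d}' for x in g[v,190:310:4]))
E
```

```text
37.0 [ 0.57683954 -0.12943439  0.21805509] [-0.47403772 -0.33872245  0.232788  ]
scene motion p15-p16 19
190 ..................................................
192 ...........................#......................
194 ..................................................
196 ..................########........................
198 ..................####............................
200 ................###...............................
202 ................####..............................
204 .................###..........##..................
206 .................######...........................
208 .....................##########...................
210 ######.................#########..................
212 ######.................########...................
214 .......................########..#................
216 .....................############.................
218 ....................#############.................
220 ...................############...................
222 ...................###########....................
224 ...................##########.....................
226 .
[... 4329 characters left out ...]
  54  59  63  54  56  53  55  91 141 132  98  99  72  67  69  68  68 178 187 182
174 115 105  96  95  37  38  36  50  61  79  98  98  96  57  55  76  64  86 139 140  72  71  67  69  70  69  68 121 189 190
180 116 159 161 159  55  52  60  61  62  61  68  63  43  39  38  52  70  75 123 109  69  69  68  69  68  69  69  72 186 186
186 161 163 165 163  74  63  61  63  60  63  60  40  39  43  40  49  69  68  68  70  67  66  70  71  70  69  69  68 139 190
192 161 161 162 164  90  62  61  62  61  60  61  50  38  43  44  56  74  78  67  71  79  72  75  76  91 111 134 153 181 191
198 164 165 165 165 115  59  60  62  62  62  63  70  47  46 112 100 112 127  76  95 133 159 193 193 194 193 191 191 190 190
```

Call:
move_arm(targets=[{"dx": 0, "dy": -0.3, "dz": 0.3, "rx": 0, "ry": 0, "rz": 0}, {"dx": 0, "dy": -0.5, "dz": 0.5, "rx": 0, "ry": 0, "rz": 0}, {"dx": 0, "dy": -0.3, "dz": 0.3, "rx": 0, "ry": 0, "rz": 0}, {"dx": 0, "dy": 0, "dz": 0, "rx": 0, "ry": 0, "rz": 0}, {"dx": 0, "dy": 0, "dz": 0, "rx": 0, "ry": 0, "rz": 0}, {"dx": 0, "dy": 0, "dz": 0, "rx": 0, "ry": 0, "rz": 0}, {"dx": 0, "dy": 0, "dz": 0, "rx": 0, "ry": 0, "rz": 0}, {"dx": 0, "dy": 0, "dz": 0, "rx": 0, "ry": 0, "rz": 0}, {"dx": 0, "dy": 0, "dz": 0, "rx": 0, "ry": 0, "rz": 0}, {"dx": 0, "dy": 0, "dz": 0, "rx": 0, "ry": 0, "rz": 0}])

```text
t: 38.4
tcp_pos: [0.5768, -0.1569, 0.2455]
tool_rot: [0.717, 0.577, 0.304, -0.245]
force: [-0.8, -1.0, -0.3]
finger_gap: 0.696
gripper_force: 0.0
```

```bash
python3 d.py p17|head -3
python3 - <<'E'
from h import *
def seq(k):
    a=cv2.imread('pics/sc2.png').astype(int); b=cv2.imread(f'pics/{k}scene.png').astype(int)
    d=(np.abs(a-b).max(2)>28)[212:232,205:240]; y,x=np.nonzero(d); return x.mean()+205,y.mean()+212,len(x)
for k in ('p15','p16','p17'): print(k,seq(k))
import time
for i in range(4):
    snap('scene',f'q{i}scene'); print(seq(f'q{i}'))
b=np.array([.5975,-.0315,.167])
for dy in (0,-.006,-.012): print(dy,[np.round(proj('p17scene',b+[0,dy,z]),1) for z in (-.120,-.096,-.068,.013)])
E
```

```text
38.4 [ 0.5768273  -0.15689956  0.24554015] [-0.77403583 -1.03516689 -0.30997492]
scene 0.996 [0.5 0. ]
side 0.999 [-0.25  0.25]
p15 (np.float64(220.465), np.float64(220.81), 200)
p16 (np.float64(220.415), np.float64(220.82), 200)
p17 (np.float64(220.465), np.float64(220.81), 200)
(np.float64(220.465), np.float64(220.81), 200)
(np.float64(220.465), np.float64(220.81), 200)
(np.float64(220.465), np.float64(220.81), 200)
(np.float64(220.465), np.float64(220.81), 200)
0 [array([223.1, 223.2]), array([222.5, 218.3]), array([221.8, 212.4]), array([219.5, 194. ])]
-0.006 [array([221. , 222.8]), array([220.4, 217.9]), array([219.6, 212. ]), array([217.2, 193.6])]
-0.012 [array([219. , 222.4]), array([218.3, 217.5]), array([217.5, 211.6]), array([214.9, 193.2])]
```

The weight hangs still: its base centre reads (220.5,220.8) in seven pictures, which fits the predicted hanging pose. The case is square and unmoved, and the robot is clear. I'm handing in.

```bash
python3 -c "
from station import order; print(order.sign_off())"
```

```text
the job is handed in; nothing more can be done
None
```

The job is handed in: the olive case is seated and released in the nest, and the snap-hook weight hangs still from its D-ring with the arm clear. I judged the pin pressed and the gate shut from heights and forces, not from a direct view, and the hand-in returned no verdict.

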